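# Load the cell carriers and hang them on the rack

### The job

Load every carrier on the green mat with two blue battery cells, one lying in each of its two cradles, always drawing the lowest cell from the open end of the sloping chute so that the others stay in the chute. Then hang every carrier by its coloured handle bar on a free twin-prong hook of the rack, and let go with it hanging still and level, its cells still in their cradles. Leave the spare cells in the chute, and do not disturb the glue bottle, the spray can or the screwdriver.

Things in the scene. Friction and masses are not known exactly. Their poses are not given: they have to be found in the camera images.
- mat: green cutting mat, 430 x 600 x 3 mm, fixed; origin near its centre (10 mm nearer the robot) on the table (z = 0). The carriers start on it, in a row along its y axis, lengthwise in the row.
- chute: grey sloping chute, fixed, base 240 x 90 mm; origin on the table under its lower end. Its floor rises at 20 degrees along its +x; the cells lie across it in a row, lengths along its y (each 24.5 mm further in x and 8.9 mm higher than the one below). Black side walls 22 mm high guide all but the lowest. When the lowest is lifted out, the rest roll down one place within 0.5 s.
- chute_exit (a point): centre of the lowest cell in the chute, 52 mm above the table; axes as the chute's. That cell lies against a yellow lip 16 mm high, on a floor only 50 mm wide, with no side walls nearer than 15 mm behind its centre (along x), so that fingers can close on its two flat ends from above
- cell1: blue cylindrical battery cell, diameter 26 mm, length 60 mm, 90 g; origin at its centre, y along its length. In the chute at the start, number 1 from the bottom
- cell2: blue cylindrical battery cell, diameter 26 mm, length 60 mm, 90 g; origin at its centre, y along its length. In the chute at the start, number 2 from the bottom
- cell3: blue cylindrical battery cell, diameter 26 mm, length 60 mm, 90 g; origin at its centre, y along its length. In the chute at the start, number 3 from the bottom
- cell4: blue cylindrical battery cell, diameter 26 mm, length 60 mm, 90 g; origin at its centre, y along its length. In the chute at the start, number 4 from the bottom
- cell5: blue cylindrical battery cell, diameter 26 mm, length 60 mm, 90 g; origin at its centre, y along its length. In the chute at the start, number 5 from the bottom
- cell6: blue cylindrical battery cell, diameter 26 mm, length 60 mm, 90 g; origin at its centre, y along its length. In the chute at the start, number 6 from the bottom
- cell7: blue cylindrical battery cell, diameter 26 mm, length 60 mm, 90 g; origin at its centre, y along its length. In the chute at the start, number 7 from the bottom
- carrier_red: cell carrier with red handle bar, loose, may be absent; 350 g, 150 (x) x 90 (y) x 116 mm. Origin: centre of underside, z up. On its 4 mm base plate are two open cradles, at x = -56 mm and x = +56 mm; a cell lies there along y, its centre 17 mm above the underside, between cross cleats 10 mm high, 30 mm apart, and side strips 4 mm high, 66 mm apart.
- carrier_yellow: cell carrier with yellow handle bar, loose, may be absent; 350 g, 150 (x) x 90 (y) x 116 mm. Origin: centre of underside, z up. On its 4 mm base plate are two open cradles, at x = -56 mm and x = +56 mm; a cell lies there along y, its centre 17 mm above the underside, between cross cleats 10 mm high, 30 mm apart, and side strips 4 mm high, 66 mm apart.
- carrier_black: cell carrier with black handle bar, loose, may be absent; 350 g, 150 (x) x 90 (y) x 116 mm. Origin: centre of underside, z up. On its 4 mm base plate are two open cradles, at x = -56 mm and x = +56 mm; a cell lies there along y, its centre 17 mm above the underside, between cross cleats 10 mm high, 30 mm apart, and side strips 4 mm high, 66 mm apart.
- carrier_red_bar (a point): middle of the underside of the red handle bar, 92 mm above the carrier's underside. The bar, 16 (x) x 90 (y) x 24 (z) mm, is held over the carrier's middle by two rigid steel uprights at y = +-42 mm (12 mm in x, 6 mm in y); the window under it is 78 mm wide and open along x
- carrier_yellow_bar (a point): middle of the underside of the yellow handle bar, 92 mm above the carrier's underside. The bar, 16 (x) x 90 (y) x 24 (z) mm, is held over the carrier's middle by two rigid steel uprights at y = +-42 mm (12 mm in x, 6 mm in y); the window under it is 78 mm wide and open along x
- carrier_black_bar (a point): middle of the underside of the black handle bar, 92 mm above the carrier's underside. The bar, 16 (x) x 90 (y) x 24 (z) mm, is held over the carrier's middle by two rigid steel uprights at y = +-42 mm (12 mm in x, 6 mm in y); the window under it is 78 mm wide and open along x
- rack: hook rack, fixed: an aluminium beam (18 x 400 x 20 mm, along the rack's y, its top at 205 mm) on two posts 191 mm either side of its middle, with three twin-prong hooks, 115 mm apart. Origin on the table under the middle hook's seat; the beam's centre line is 50 mm behind it (+x). The hooks point to the rack's -x and are entered from there.
- hook1 (a point): seat of hook 1 (1 at -y, 3 at +y), midway between its prongs at the level of their tops, 205 mm up; axes as the rack's. Two round steel prongs, 8 mm thick, at y = +-24 mm run level from the beam (41 mm behind, +x) to 36 mm in front; their ends turn up, to 14 mm above the seat, 45 mm in front. The bar rests across both, the uprights outside them; fingers fit between them.
- hook2 (a point): seat of hook 2 (1 at -y, 3 at +y), midway between its prongs at the level of their tops, 205 mm up; axes as the rack's. Two round steel prongs, 8 mm thick, at y = +-24 mm run level from the beam (41 mm behind, +x) to 36 mm in front; their ends turn up, to 14 mm above the seat, 45 mm in front. The bar rests across both, the uprights outside them; fingers fit between them.
- hook3 (a point): seat of hook 3 (1 at -y, 3 at +y), midway between its prongs at the level of their tops, 205 mm up; axes as the rack's. Two round steel prongs, 8 mm thick, at y = +-24 mm run level from the beam (41 mm behind, +x) to 36 mm in front; their ends turn up, to 14 mm above the seat, 45 mm in front. The bar rests across both, the uprights outside them; fingers fit between them.
- glue: yellow glue bottle, diameter 56 mm, 170 mm high, standing; origin at the centre of its underside; to be left alone
- spray: blue spray can, diameter 54 mm, 160 mm high, standing; origin at the centre of its underside; to be left alone
- driver: orange screwdriver, 170 mm long, lying on the table along its x axis; to be left alone
There are look-alikes about, which are no part of the job. What is shaped like the carrier_red but turquoise is not meant.

How it is judged:
By the outcome, as a careful person would: the job done as asked, in the order asked, and still so for the second after the job is handed in, with the robot touching nothing.
Of carrier_red, carrier_yellow, carrier_black only 2 to 3 are there at a start; the rules pass over those that are not, and their reading is None.
At some moment in a run one of carrier_red, carrier_yellow, carrier_black may be knocked a few centimetres aside while the robot is not near it.
It also fails if it takes over 210 s, if anything falls off the work surface, if the arm or the gripper's body presses on something with over 40 N, if the wrist force passes 120 N, or if a joint passes its speed limit or range.

### The arm

A 6-joint arm with a two-finger parallel gripper is mounted at the origin on the work surface. World frame = base frame: x ahead of the robot, y to its left, z up, the work surface at z = 0. Lengths are in m, angles in rad, forces in N, time in s.
With the tool pointing down it reaches from about 0.275 to 0.875 m from the base axis. Payload 12.5 kg.
Tool frame: the origin (TCP) lies between the finger pads; the fingertips stand 11 mm ahead of it and the grasp point (between the pads) lies 8 mm behind it; z points along the fingers, y is the line along which they close (so a half turn about z gives the same grasp; the last joint's range is limited). The gripper opens to 85 mm and grips with 20 to 120 N. Pads are 22 mm wide; open, the fingers measure 114 mm over their backs; the gripper's body (76 mm by 85 mm) begins 54 mm behind the grasp point. The pads swing forward as they close: fully open they stand 13 mm farther back than shut.
Start: joints at [-1.336, 0.351, 1.652, -0, 1.139, -0.085], TCP at [0.173, -0.522, 0.242] pointing down, gripper open.
Joint ranges: [-2.75, 2.75], [-0.79, 2.1], [0.01, 2.65], [-1.57, 4.71], [0.07, 3.14], [-2.87, 2.87]. Speed limits (rad/s): [2.22, 2.22, 2.79, 3.14, 3.14, 3.14].

### API

Orientations are given as a unit quaternion [x, y, z, w].
In Python, from bench import readout, optics, bot gives the robot as it stands. The module is installed in compiled form; this text tells all that it offers.
- The arm moves only by the tool arm_command, never from a script. Its argument "increments" is one flat list of numbers, 7 for each row, row after row: the shift along the tool's x, y, z in cm, then the turn, a rotation vector about the tool's x, y, z in rad, then the finger opening in cm, from 0 to 8.54. A call has 1 to 20 rows; each row shifts and turns the commanded pose from where the row before left it, along the tool's axes as they then stand; what a row does not reach is not made up. A row lasts 1/12 s, in which the tool goes at most 41.7 mm and 7.16 degrees, less where a joint would pass 70% of its speed; a pose out of reach is approached as far as the arm can. A call with a gripper value outside its range is refused whole. The fingers move at their own pace and stop on an object; "force" is the grip in N (left out, the last holds). Time passes only in rows, so rows that do not move let the fingers close. It gives the time, the measured TCP pose, the force, the opening and the grip force at its end, in the units of the state.
- readout.get_obs(): the state, without advancing time (a new reading comes with each control period).
- optics.snapshot(name): name is "side" or "top"; returns (picture, depth): 400x640x3 uint8, red, green, blue; 400x640 float32, m along the optical axis (not along the pixel's ray), 0 where there is no reading.
- optics.get_calibration(name): a dict with "vertical_fov" (degrees; the focal length in pixels is half the picture's height over the tangent of half this angle, whatever the lens; pixels are square), "cx", "cy" (the principal point, pixels), "k1" (the pictures are not rectified: a ray, as slopes to the right and down, at radius r is drawn at 1 + k1 r^2 times it, then the intrinsics apply), "R" (3x3) and "t" (3): a world point X has camera coordinates R X + t. Camera axes: x right, y down, z forward; pixel columns grow to the right and rows downward; lengths in m; the calibration is good to about 2 mm. A picture is of the moment at which its call begins. get_calibration takes no time and is no camera call.
- bot.job_done(): hands the job in; it is judged then, once.
The state is a dict: "time_s": time; "joint_pos": joint angles; "joint_velocities": joint speeds; "effort": joint torques, N m; "tcp_pos": TCP position; "eef_rot": TCP orientation; "force": force on the tool from outside, world axes, zero at the start; "torque": the same for the moment, N m; "width": finger opening in m; "grasp_force": force on a finger pad.
Only numpy, scipy, OpenCV 4.12 (cv2) and the standard library are available. Lean on these libraries where they do the work, as an engineer would, in place of code of your own. Each camera call takes 0.05 s, during which the arm holds its last target. There are 200 camera calls.

## Working session

There is one attempt and no reset: what is moved stays moved. The work goes in short steps, Python scripts to look and compute and a tool call to move; the robot and the scene stay as the last step left them, time stands still between calls to the robot, and variables do not carry over. Pictures are saved under pics/ and viewed, at most 17 in all, crops included, and the job is handed in when it is done.

Besides the shell and the picture viewer there is one more tool, called after "Emit:" in YAML: its name, and indented under it one key for each argument. arm_command: Moves the arm, as the interface text tells. Its arguments: {"type":"object","properties":{"increments":{"type":"array","items":{"type":"number"}},"force":{"type":"number"}},"required":["increments"]}

```bash
mkdir -p pics; cat > h.py <<'E'
import numpy as np, cv2
from bench import readout, optics, bot
from scipy.spatial.transform import Rotation as Ro
def cal(n):
    c=optics.get_calibration(n); f=200/np.tan(np.radians(c["vertical_fov"])/2)
    K=np.array([[f,0,c["cx"]],[0,f,c["cy"]],[0,0,1]]); return K,np.array([c["k1"],0,0,0.]),np.array(c["R"]),np.array(c["t"])
def snap(n,tag):
    p,d=optics.snapshot(n); cv2.imwrite(f"pics/{tag}.png",p[:,:,::-1]); np.savez(f"pics/{tag}.npz",p=p,d=d); return p,d
def ray(n,px):
    K,k,R,t=cal(n); u=cv2.undistortPoints(np.array(px,float).reshape(-1,1,2),K,k).reshape(-1,2)
    return np.c_[u,np.ones(len(u))],R,t
def atz(n,px,z):
    r,R,t=ray(n,px); o=-R.T@t; d=r@R; return o+d*((z-o[2])/d[:,2])[:,None]
def cloud(n,d):
    v,u=np.mgrid[0:400,0:640]; r,R,t=ray(n,np.c_[u.ravel(),v.ravel()])
    P=(r*d.reshape(-1,1)-t)@R; P[d.ravel()==0]=np.nan; return P.reshape(400,640,3)
E
python3 - <<'E'
from h import *
for n in("top","side"):
    p,d=snap(n,n+"0"); K,k,R,t=cal(n); print(n,K[0,0],k[0],-R.T@t,R[2],(d>0).mean())
o=readout.get_obs(); print(o["tcp_pos"],o["eef_rot"],o["width"])
E
```

```text
top 507.0469087440767 -0.07705641689564598 [ 0.35507342 -0.03653324  2.00880707] [ 0.06819998 -0.00586607 -0.99765442] 0.99596484375
side 400.7321865691946 0.013981456388492634 [ 0.28089591 -0.87983033  0.91519489] [ 0.15998956  0.72942514 -0.66508819] 0.99603125
[ 0.17285732 -0.52181293  0.24179815] [ 9.87245881e-01  1.59201968e-01 -3.89513832e-05 -5.49702665e-04] 0.08536245144276801
```

View pics/top0.png

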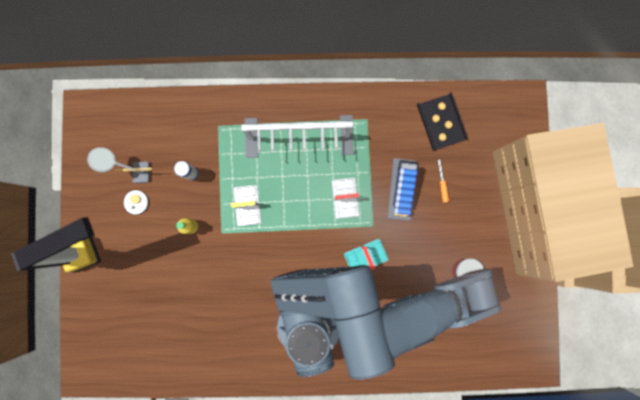

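View pics/side0.png

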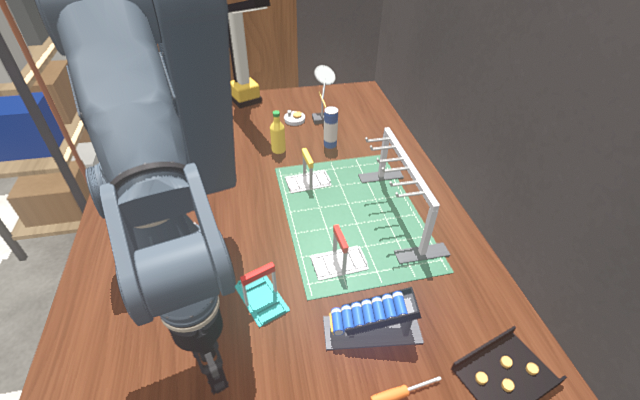

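The two pictures show:
- **Top:** the yellow carrier's bar is at (244,205) and the red one's at (346,196). The rack beam runs (245,127)-(352,127), and the chute is at (404,190) with its low end at the bottom. The turquoise decoy is at (366,255).
- **Side:** the same two carriers, yellow (308,170) and red (340,250). The chute lip is at (333,322).

Next I'll look at enlarged crops.

```bash
python3 - <<'E'
from h import *
p=cv2.imread("pics/top0.png")
cv2.imwrite("pics/c1.png",cv2.resize(p[110:240,220:420],None,fx=4,fy=4,interpolation=cv2.INTER_CUBIC))
p=cv2.imread("pics/side0.png")
cv2.imwrite("pics/c2.png",cv2.resize(p[125:355,270:470],None,fx=3,fy=2.6,interpolation=cv2.INTER_CUBIC))
E
```

```text
(no output)
```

View pics/c1.png

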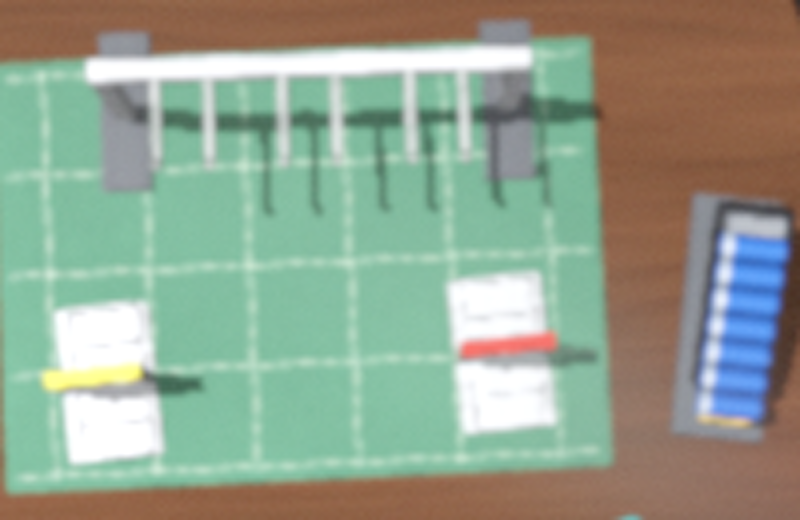

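View pics/c2.png

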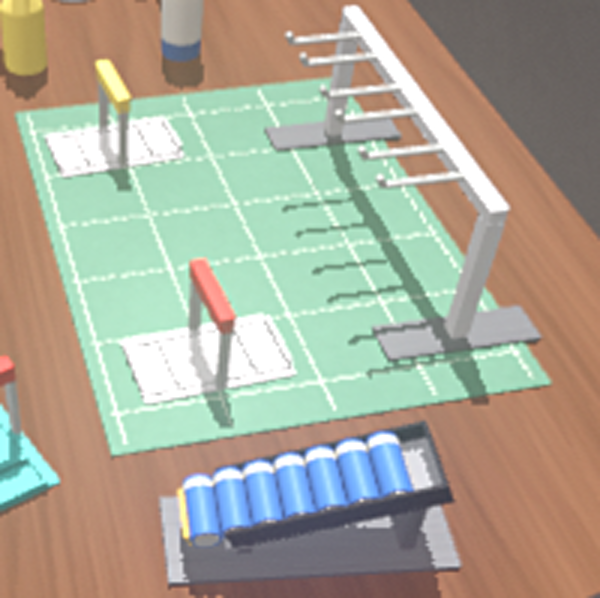

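Crop c1 (4x, origin (220,110)) shows red bar ends at (460,350)-(556,342), yellow bar ends at (43,380)-(143,371), the beam (88,70)-(530,57) and the yellow lip at (725,421). The prongs point down, towards the robot. Crop c2 agrees, with 7 cells in the chute. Now I'll measure.

```bash
cat >> h.py <<'E'
def rect(P):
    (c,s,a)=cv2.minAreaRect((P[:,:2]*1000).astype(np.float32)); 
    if s[0]<s[1]: a-=90; s=s[::-1]
    return np.round(c,1),np.round(s,1),round((a+90)%180-90,2)   # long-axis angle about z, mm/deg
def masks(p):
    H=cv2.cvtColor(p,cv2.COLOR_RGB2HSV).astype(int); h,s,v=H[...,0],H[...,1],H[...,2]
    return dict(red=((h<8)|(h>172))&(s>130)&(v>90),yel=(h>20)&(h<35)&(s>110)&(v>120),blue=(h>100)&(h<125)&(s>110)&(v>60),white=(s<45)&(v>150),grey=(s<60)&(v>60))
def box(P,x,y,z): return (P[...,0]>x[0])&(P[...,0]<x[1])&(P[...,1]>y[0])&(P[...,1]<y[1])&(P[...,2]>z[0])&(P[...,2]<z[1])
def measure(tag,n):
    f=np.load(f"pics/{tag}.npz"); p,d=f["p"],f["d"]; P=cloud(n,d); M=masks(p)
    for c in("red","yel"):
        m=M[c]&box(P,(.25,.75),(-.3,.35),(.085,.14))
        if m.sum()>10:
            Q=P[m]; print(n,c,"bar",m.sum(),rect(Q),"zmed/p90",np.round([np.median(Q[:,2]),np.percentile(Q[:,2],90)],4))
    return p,d,P,M
E
python3 - <<'E'
from h import *
for n in("top","side"):
    p,d,P,M=measure(n+"0",n)
    m=M["white"]&box(P,(.3,.6),(-.3,.35),(-.005,.03))
    for lo,hi in((-.3,0.02),(.05,.35)):
        Q=P[m&(P[...,1]>lo)&(P[...,1]<hi)]; print("plates",len(Q),np.round(np.percentile(Q,[1,50,99],axis=0),3).tolist())
    m=box(P,(.5,.85),(-.3,.35),(.19,.225)); Q=P[m]; print("beam",rect(Q),np.round(np.percentile(Q,[1,50,99],axis=0),3).tolist())
    b=M["blue"]&box(P,(.3,.75),(-.5,-.2),(.03,.2)); Q=P[b]; print("cells",b.sum(),rect(Q),np.round(np.percentile(Q,[1,50,99],axis=0),3).tolist())
    y=M["yel"]&box(P,(.3,.75),(-.5,-.2),(.02,.1)); Q=P[y]; print("lip",y.sum(),np.round(np.percentile(Q,[5,50,95],axis=0),3).tolist() if y.sum() else 0)
E
```

```text
top red bar 80 (array([ 387.7, -206.3]), array([271.6,  75.1]), 25.6) zmed/p90 [0.1172 0.1259]
top yel bar 22 (array([470.9, 228.6]), array([78.2,  7.2]), -81.93) zmed/p90 [0.119  0.1269]
plates 934 [[0.382, -0.26, -0.004], [0.485, -0.156, 0.007], [0.581, -0.101, 0.023]]
plates 889 [[0.39, 0.182, -0.004], [0.468, 0.234, 0.008], [0.585, 0.29, 0.023]]
beam (array([706.3,  23.5]), array([399.9, 104.1]), -89.54) [[0.657, -0.171, 0.192], [0.742, 0.023, 0.204], [0.758, 0.218, 0.216]]
cells 554 (array([ 509.9, -387.4]), array([165.8,  51.1]), -7.43) [[0.43, -0.417, 0.057], [0.513, -0.387, 0.09], [0.59, -0.359, 0.123]]
lip 0 0
side red bar 52 (array([ 370.3, -181.9]), array([259.2,  81.6]), 11.87) zmed/p90 [0.1157 0.1184]
side yel bar 45 (array([470.2, 233.5]), array([91.8, 12.5]), -77.2) zmed/p90 [0.1118 0.1178]
plates 1831 [[0.333, -0.255, -0.0], [0.49, -0.153, 0.007], [0.598, 0.005, 0.02]]
plates 1081 [[0.375, 0.061, -0.0], [0.475, 0.226, 0.006], [0.592, 0.345, 0.021]]
beam (array([706. ,  25.5]), array([402.6, 104.3]), -89.19) [[0.656, -0.173, 0.191], [0.74, -0.001, 0.204], [0.757, 0.213, 0.214]]
cells 1099 (array([ 512.1, -373.7]), array([168. ,  67.1]), -7.0) [[0.428, -0.412, 0.059], [0.516, -0.381, 0.09], [0.593, -0.341, 0.119]]
lip 2 [[0.42, -0.39, 0.052], [0.421, -0.389, 0.052], [0.422, -0.389, 0.052]]
```

```bash
cat >> h.py <<'E'
from scipy.optimize import minimize
def carrier(P,M,c,x0,y0,yaw0=0):
    """fit plate rectangle 150x90 to white low points + bar"""
    m=M["white"]&box(P,(x0-.12,x0+.12),(y0-.1,y0+.1),(-.004,.03))
    m=cv2.morphologyEx(m.astype(np.uint8),cv2.MORPH_OPEN,np.ones((4,4)))>0
    n,L=cv2.connectedComponents(m.astype(np.uint8)); keep=[i for i in range(1,n) if (L==i).sum()>40]; m=np.isin(L,keep)
    g=np.mgrid[-.13:.13:.002,-.13:.13:.002].reshape(2,-1)
    Q=P[m][:,:2]; B=P[M[c]&box(P,(x0-.06,x0+.06),(y0-.08,y0+.08),(.085,.14))][:,:2]
    def cost(v):
        a=v[2]; R=np.array([[np.cos(a),-np.sin(a)],[np.sin(a),np.cos(a)]])
        q=(Q-v[:2])@R; b=(B-v[:2])@R
        o=np.maximum(np.abs(q)-[.075,.045],0); ob=np.maximum(np.abs(b)-[.008,.045],0)
        return np.minimum((o**2).sum(1),4e-5).mean()+.5*np.minimum((ob**2).sum(1),4e-5).mean()+1e-3*((q.mean(0)**2)*[1,.3]).sum()
    r=minimize(cost,[x0,y0,yaw0],method="Nelder-Mead",options=dict(xatol=1e-5,fatol=1e-13,maxiter=4000,initial_simplex=[[x0,y0,yaw0],[x0+.02,y0,yaw0],[x0,y0+.02,yaw0],[x0,y0,yaw0+.15]]))
    return np.round([*r.x[:2]*1000,np.degrees(r.x[2])],1),len(Q),rect(Q),np.round(B.mean(0)*1000,1) if len(B) else None
E
python3 - <<'E'
from h import *
for n in("top","side"):
    f=np.load(f"pics/{n}0.npz"); P=cloud(n,f["d"]); M=masks(f["p"])
    print(n,"red",carrier(P,M,"red",.485,-.152)); print(n,"yel",carrier(P,M,"yel",.47,.232))
    m=box(P,(.5,.85),(-.3,.35),(.198,.212)); Q=P[m]
    for s in range(6): pass
    Qb=Q[Q[:,0]>.72]; print("beam",rect(Qb), np.polyfit(Qb[:,1],Qb[:,0],1))
    Qp=Q[(Q[:,0]<.715)]; h=np.sort(Qp[:,1]); g=np.split(h,np.where(np.diff(h)>.008)[0]+1); print("prongs y@",np.round(Qp[:,0].mean(),3),[ (len(k),round(k.mean(),4)) for k in g],"xmin",np.percentile(Qp[:,0],2))
    b=M["blue"]&box(P,(.3,.75),(-.5,-.2),(.03,.2)); Q=P[b]
    print("cells line y(x)",np.polyfit(Q[:,0],Q[:,1],1),"low end",Q[:,0].min(), "z(x)",np.polyfit(Q[:,0],Q[:,2],1))
E
python3 - <<'E'
import cv2
p=cv2.imread("pics/side0.png")
cv2.imwrite("pics/c3.png",cv2.resize(p[280:355,315:430],None,fx=6,fy=6,interpolation=cv2.INTER_CUBIC))
p=cv2.imread("pics/top0.png")
cv2.imwrite("pics/c4.png",cv2.resize(p[150:225,380:425],None,fx=8,fy=8,interpolation=cv2.INTER_CUBIC))
E
```

```text
top red (array([ 485., -152.,    0.]), 796, (array([ 487.4, -158.4]), array([163.7,  82.8]), 23.02), array([ 495.7, -156.1]))
top yel (array([470., 232.,   0.]), 717, (array([476. , 234.3]), array([147.2,  77. ]), 27.45), array([471.5, 230.3]))
beam (array([739.5,  23.3]), array([397.8,  38.1]), -89.75) [-0.01094944  0.74571956]
prongs y@ 0.687 [(28, np.float64(-0.1164)), (28, np.float64(-0.0678)), (28, np.float64(-0.0012)), (32, np.float64(0.0471)), (28, np.float64(0.1129)), (34, np.float64(0.1616))] xmin 0.6582432653805678
cells line y(x) [-0.11539962 -0.32842399] low end 0.42552687723769594 z(x) [ 0.35588083 -0.09172814]
side red (array([ 485., -152.,    0.]), 1267, (array([ 497.4, -140.4]), array([180.1,  92.7]), 20.84), array([ 491.2, -148.8]))
side yel (array([470., 232.,   0.]), 712, (array([nan, nan]), array([0., 0.]), 0.0), array([472.4, 222.4]))
beam (array([739.7,  26. ]), array([402.7,  38.7]), -89.85) [-0.01362636  0.74417197]
prongs y@ 0.685 [(59, np.float64(-0.1145)), (54, np.float64(-0.067)), (52, np.float64(-0.0001)), (51, np.float64(0.0481)), (46, np.float64(0.1148)), (44, np.float64(0.1632))] xmin 0.6557507881980321
cells line y(x) [-0.10210299 -0.3283465 ] low end 0.4254088054005074 z(x) [ 0.36075914 -0.09533393]
```

View pics/c3.png

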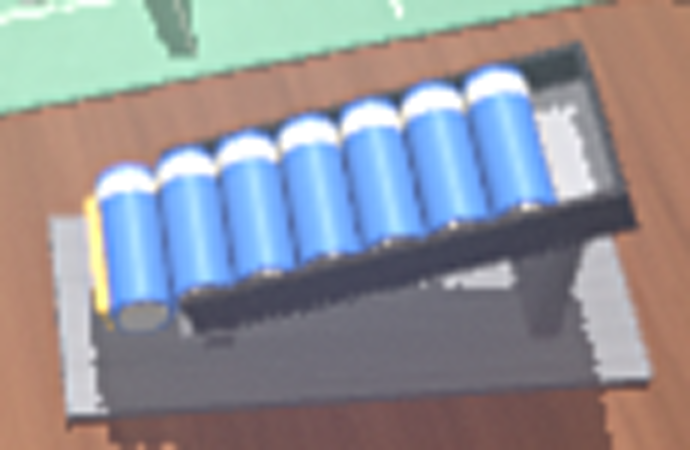

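View pics/c4.png

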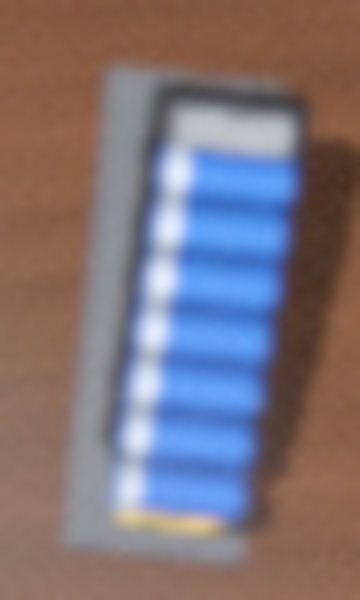

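c3 (6x, origin (315,280)) shows the lowest cell's front face centred at (143,315), with the yellow lip to its left. c4 (8x, origin (380,150)) shows the lowest cell spanning (113,487)-(250,497). The chute is yawed about -6°.

```bash
sed -i 's/m=cv2.morphologyEx(m.astype(np.uint8),cv2.MORPH_OPEN,np.ones((4,4)))>0/m=m\&(cv2.morphologyEx(m.astype(np.uint8),cv2.MORPH_OPEN,np.ones((3,3)))>0)/' h.py
python3 - <<'E'
from h import *
print("top ends",atz("top",[(394.1,210.9),(411.2,212.1)],.052)); print("side front",atz("side",[(338.8,332.5)],.052))
for n in("top","side"):
    f=np.load(f"pics/{n}0.npz"); P=cloud(n,f["d"]); M=masks(f["p"])
    for c,x0,y0 in(("red",.485,-.152),("yel",.47,.232)): print(n,c,carrier(P,M,c,x0,y0))
    H=cv2.cvtColor(f["p"],cv2.COLOR_RGB2HSV); vol=box(P,(.40,.62),(-.45,-.33),(.045,.2))&(P[...,2]>.36*P[...,0]-.108)
    cm=vol&(M["blue"]|M["white"]); Q=P[cm]
    for a in(-5,-6,-7,-8):
        r=np.radians(a); xp=Q[:,0]*np.cos(r)+Q[:,1]*np.sin(r); yp=-Q[:,0]*np.sin(r)+Q[:,1]*np.cos(r)
        print(a,len(Q),"lat",np.round(np.percentile(yp,[2,5,50,95,98]),4), "xmin",round(np.percentile(xp,1),4))
    # lowest cell circle fit
    r=np.radians(-6.3); xp=Q[:,0]*np.cos(r)+Q[:,1]*np.sin(r)
    for cx in np.arange(xp.min()+.005,xp.min()+.022,.002):
        k=np.abs(xp-cx)<.012; e=np.hypot(xp[k]-cx,Q[k,2]-.052)-.013; print(round(cx,4),round(np.abs(e).mean()*1000,2),end="; ")
    print()
E
```

```text
top ends [[ 0.43902279 -0.34123881  0.052     ]
 [ 0.43299581 -0.40765472  0.052     ]]
side front [[ 0.43717035 -0.39641658  0.052     ]]
top red (array([ 497.1, -155. ,    5.1]), 833, (array([ 497.9, -154.6]), array([159.2, 100.6]), 5.0), array([ 495.7, -156.1]))
top yel (array([475.8, 234.8,   4.8]), 800, (array([475.6, 236.6]), array([157.3, 102.8]), 4.24), array([471.5, 230.3]))
-5 630 lat [-0.3662 -0.363  -0.338  -0.3083 -0.3052] xmin 0.4578
-6 630 lat [-0.3557 -0.3535 -0.3283 -0.2989 -0.2966] xmin 0.4634
-7 630 lat [-0.3454 -0.3438 -0.3188 -0.289  -0.2871] xmin 0.4691
-8 630 lat [-0.3356 -0.3336 -0.3091 -0.2795 -0.2776] xmin 0.4741
0.4671 4.57; 0.4691 4.31; 0.4711 3.62; 0.4731 3.07; 0.4751 2.97; 0.4771 2.9; 0.4791 3.52; 0.4811 4.01; 0.4831 4.8; 
side red (array([ 496.8, -151.3,    6.8]), 1285, (array([ 501.1, -150.7]), array([159.9, 109.8]), 2.66), array([ 491.2, -148.8]))
side yel (array([476.2, 235.1,   4.3]), 731, (array([480.4, 244.8]), array([162.1, 116.8]), 3.22), array([472.4, 222.4]))
-5 1339 lat [-0.3599 -0.3577 -0.3304 -0.3016 -0.2982] xmin 0.4592
-6 1339 lat [-0.3501 -0.3483 -0.3208 -0.2924 -0.2886] xmin 0.4649
-7 1339 lat [-0.3402 -0.3388 -0.3114 -0.2832 -0.2789] xmin 0.4704
-8 1339 lat [-0.3307 -0.3291 -0.3015 -0.2734 -0.2689] xmin 0.4758
0.4698 3.18; 0.4718 2.72; 0.4738 2.07; 0.4758 1.34; 0.4778 1.2; 0.4798 2.16; 0.4818 3.14; 0.4838 3.96; 0.4858 4.57;
```

```bash
cat >> h.py <<'E'
def go(x,y,z,yaw):
    """needed turn about tool z [rad], then shift along turned tool axes [cm]"""
    o=readout.get_obs(); R=Ro.from_quat(o["eef_rot"]).as_matrix(); y0=np.arctan2(R[1,0],R[0,0]); a=np.radians(yaw)
    dw=(a-y0+np.pi)%(2*np.pi)-np.pi; X=np.array([[np.cos(a),np.sin(a),0],[np.sin(a),-np.cos(a),0],[0,0,-1]]).T
    s=(np.array([x,y,z])-o["tcp_pos"])@X*100
    print("t",round(o["time_s"],1),"tilt",np.round(R[2],3),"turn",round(-dw,3),"shift",np.round(s,2),"n",int(np.ceil(np.linalg.norm(s)/3.2)))
E
python3 -c "from h import *
go(.4375,-.370,.15,-6.2)"
```

```text
t 0.1 tilt [ 0.    -0.001 -1.   ] turn 0.428 shift [ 24.67 -17.95   9.18] n 10
```

Emit:
arm_command:
  increments: [0,0,0,0,0,0.107,8.5,0,0,0,0,0,0.107,8.5,0,0,0,0,0,0.107,8.5,0,0,0,0,0,0.107,8.5,2.46,-1.8,0.5,0,0,0,8.5,2.46,-1.8,0.5,0,0,0,8.5,2.46,-1.8,0.5,0,0,0,8.5,2.46,-1.8,0.5,0,0,0,8.5,2.46,-1.8,0.5,0,0,0,8.5,2.46,-1.8,0.5,0,0,0,8.5,2.46,-1.8,0.5,0,0,0,8.5,2.46,-1.8,0.5,0,0,0,8.5,2.46,-1.8,0.5,0,0,0,8.5,2.46,-1.8,0.5,0,0,0,8.5,0,0,2,0,0,0,8.5,0,0,2,0,0,0,8.5,0,0,2,0,0,0,8.5,0,0,0,0,0,0,8.5]
  force: 40

```text
time_s: 1.6
tcp_pos: [0.4356, -0.3681, 0.1286]
eef_rot: [0.999, -0.054, -0.002, -0.002]
force: [-0.4, 0.7, -0.8]
width: 0.0852
grasp_force: 0.0
```

```bash
python3 - <<'E'
from h import *
go(.4378,-.370,.085,-6.2)
p,d=snap("side","s1"); pt,dt=snap("top","t1")
a=cv2.resize(cv2.imread("pics/s1.png")[240:360,300:420],None,fx=5,fy=5,interpolation=cv2.INTER_CUBIC)
cv2.imwrite("pics/c5.png",a)
E
```

```text
t 1.6 tilt [-0.005 -0.004 -1.   ] turn 0.0 shift [0.24 0.17 4.36] n 2
```

View pics/c5.png

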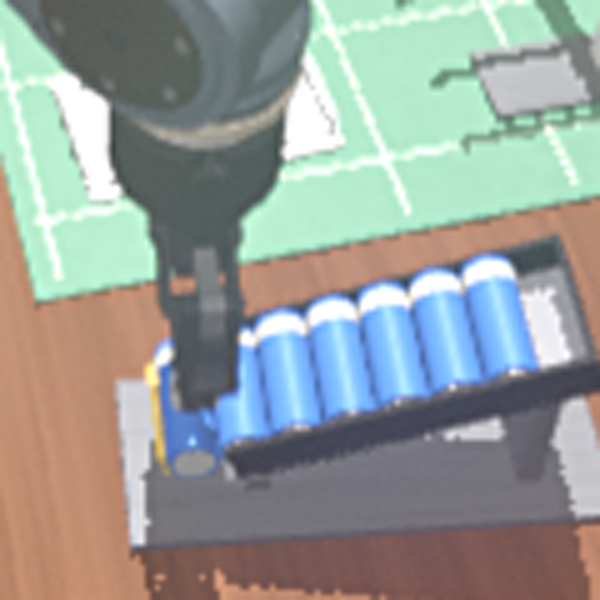

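c5 (5x, origin (300,240)) shows the gripper above the lowest cell. The near fingertip is at about (207,400), and the cell's front face is at (195,462).

```bash
python3 - <<'E'
from h import *
K,k,R,t=cal("side"); rv=cv2.Rodrigues(R)[0]
T=np.array([.4356,-.3681,.1286]); ax=np.array([.108,.994,0]); xx=np.array([.994,-.108,0])
for w in(.0425,.057):
  for z in(.1175,.124,.1306):
    q=T-ax*w; q[2]=z
    P=np.array([q-xx*.011,q+xx*.011]); u=cv2.projectPoints(P,rv,t,K,k)[0].reshape(-1,2); print(w,z,((u-[300,240])*5).round().tolist())
u=cv2.projectPoints(np.array([[.4378,-.37,.052]])-ax*.03,rv,t,K,k)[0].reshape(-1,2);print("face pred",((u-[300,240])*5).round())
P=cloud("side",np.load("pics/s1.npz")["d"]); q=P[240+385//5-4:240+395//5+1:1,300+180//5:300+240//5]; print(np.round(q[::2,::2],3).tolist())
E
```

```text
0.0425 0.1175 [[170.0, 417.0], [219.0, 413.0]]
0.0425 0.124 [[170.0, 409.0], [219.0, 405.0]]
0.0425 0.1306 [[171.0, 401.0], [220.0, 397.0]]
0.057 0.1175 [[174.0, 446.0], [223.0, 442.0]]
0.057 0.124 [[174.0, 438.0], [224.0, 434.0]]
0.057 0.1306 [[175.0, 430.0], [225.0, 426.0]]
face pred [[190. 470.]]
[[[0.415, -0.436, 0.2], [0.419, -0.438, 0.203], [0.426, -0.428, 0.186], [0.43, -0.429, 0.185], [0.434, -0.431, 0.187], [0.436, -0.439, 0.199]], [[0.415, -0.437, 0.195], [0.419, -0.437, 0.194], [0.425, -0.433, 0.186], [0.428, -0.435, 0.188], [0.433, -0.435, 0.187], [0.435, -0.44, 0.193]], [[0.415, -0.438, 0.189], [0.419, -0.439, 0.189], [0.424, -0.438, 0.186], [0.428, -0.438, 0.186], [0.432, -0.438, 0.184], [0.435, -0.441, 0.188]], [[0.415, -0.44, 0.185], [0.419, -0.439, 0.182], [0.423, -0.44, 0.182], [0.427, -0.441, 0.183], [0.432, -0.441, 0.181], [0.436, -0.44, 0.178]]]
```

```bash
python3 - <<'E'
from h import *
f=np.load("pics/s1.npz"); P=cloud("side",f["d"])
for u in(341,): 
  for v in range(296,338,2): print(u,v,f["p"][v,u],P[v,u].round(3), round(float(f["d"][v,u]),3))
E
```

```text
341 296 [127 129 131] [ 0.428 -0.42   0.233] 0.812
341 298 [120 124 127] [ 0.427 -0.423  0.232] 0.811
341 300 [137 139 142] [ 0.425 -0.43   0.234] 0.805
341 302 [123 125 129] [ 0.425 -0.433  0.232] 0.803
341 304 [110 112 117] [ 0.424 -0.436  0.229] 0.803
341 306 [107 111 114] [ 0.425 -0.436  0.222] 0.808
341 308 [86 93 98] [ 0.425 -0.434  0.212] 0.816
341 310 [81 87 93] [ 0.425 -0.437  0.21 ] 0.816
341 312 [82 87 94] [ 0.425 -0.439  0.206] 0.817
341 314 [87 91 99] [ 0.428 -0.431  0.185] 0.837
341 316 [ 91  95 103] [ 0.426 -0.438  0.189] 0.828
341 318 [81 84 92] [ 0.426 -0.439  0.183] 0.832
341 320 [75 77 84] [ 0.431 -0.423  0.15 ] 0.866
341 322 [ 97 140 215] [ 0.432 -0.421  0.138] 0.876
341 324 [112 168 252] [ 0.445 -0.383  0.065] 0.954
341 326 [ 81 109 169] [ 0.444 -0.388  0.065] 0.95
341 328 [ 79 110 176] [ 0.443 -0.392  0.063] 0.948
341 330 [110 121 153] [ 0.442 -0.397  0.063] 0.945
341 332 [153 151 148] [ 0.442 -0.398  0.055] 0.95
341 334 [116 126 150] [ 0.443 -0.396  0.043] 0.958
341 336 [120 119 125] [ 0.448 -0.382  0.007] 0.994
```

```bash
python3 -c "from h import *
go(.4392,-.3685,.051,-6.2)"
```

```text
t 1.7 tilt [-0.001 -0.001 -1.   ] turn -0.0 shift [ 0.23 -0.14  8.12] n 3
```

Emit:
arm_command:
  increments: [0.23,-0.14,1.12,0,0,0,8.5,0,0,2,0,0,0,8.5,0,0,2,0,0,0,8.5,0,0,1.5,0,0,0,8.5,0,0,1.5,0,0,0,8.5,0,0,0,0,0,0,8.5,0,0,0,0,0,0,5.5,0,0,0,0,0,0,5.5,0,0,0,0,0,0,5.5,0,0,0,0,0,0,5.5,0,0,0,0,0,0,5.5,0,0,0,0,0,0,5.5]
  force: 40

```text
time_s: 2.7
tcp_pos: [0.44, -0.3691, 0.0526]
eef_rot: [0.999, -0.054, 0.001, 0.001]
force: [-1.4, 1.1, 7.3]
width: 0.0591
grasp_force: 43.7
```

```bash
python3 - <<'E'
from h import *
o=readout.get_obs(); print(o["time_s"],o["tcp_pos"],o["force"],o["width"],o["grasp_force"])
p,d=snap("side","s2")
cv2.imwrite("pics/c6.png",cv2.resize(p[240:360,300:420,::-1],None,fx=5,fy=5,interpolation=cv2.INTER_CUBIC))
E
```

```text
2.7 [ 0.43995785 -0.36911804  0.05258347] [-1.35391185  1.14517013  7.27925213] 0.05913253607568684 43.65917980670929
```

View pics/c6.png

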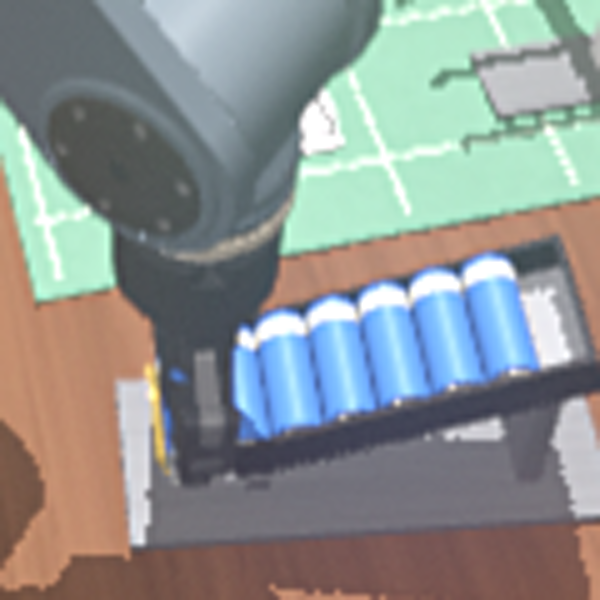

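c6 shows the fingers closed on both ends of the lowest cell, with the next cell still guided behind it. The measured width is 59 mm, so I'll lift.

Emit:
arm_command:
  increments: [0,0,-0.7,0,0,0,5.5,0,0,-1.5,0,0,0,5.5,0,0,-2,0,0,0,5.5,0,0,-2.3,0,0,0,5.5,0,0,-2.3,0,0,0,5.5,0,0,-2.3,0,0,0,5.5,0,0,-2.3,0,0,0,5.5,0,0,-1,0,0,0,5.5,0,0,0,0,0,0,5.5,0,0,0,0,0,0,5.5]

```text
time_s: 3.58
tcp_pos: [0.4393, -0.3685, 0.1949]
eef_rot: [0.999, -0.054, 0.0, 0.0]
force: [0.1, 0.0, -0.6]
width: 0.0592
grasp_force: 44.2
```

```bash
python3 - <<'E'
from h import *
for n in("side","top"):
    p,d=snap(n,n+"3"); P=cloud(n,d); M=masks(p)
    for c,x0,y0 in(("red",.497,-.153),("yel",.476,.235)): print(n,c,carrier(P,M,c,x0,y0,.09))
cv2.imwrite("pics/c7.png",cv2.resize(cv2.imread("pics/side3.png")[130:360,280:440],None,fx=3,fy=2.6))
E
```

```text
side red (array([ 497. , -153. ,    5.2]), 700, (array([ 501.6, -151.1]), array([159.9, 108.6]), 3.97), None)
side yel (array([471.5, 235.1,  14. ]), 44, (array([525.9, 263.5]), array([65.1, 20.6]), -72.35), array([477.7, 194. ]))
top red (array([ 497.4, -154.9,    5.2]), 825, (array([ 497.6, -154.8]), array([157.8, 100.4]), 4.79), array([ 496. , -156.2]))
top yel (array([476.2, 234.7,   5.5]), 805, (array([476. , 236.3]), array([158.5, 102. ]), 4.76), array([471.7, 229.4]))h.py:44: RuntimeWarning: Mean of empty slice.
  return np.minimum((o**2).sum(1),4e-5).mean()+.5*np.minimum((ob**2).sum(1),4e-5).mean()+1e-3*((q.mean(0)**2)*[1,.3]).sum()
  ret = ret.dtype.type(ret / rcount)
```

View pics/c7.png

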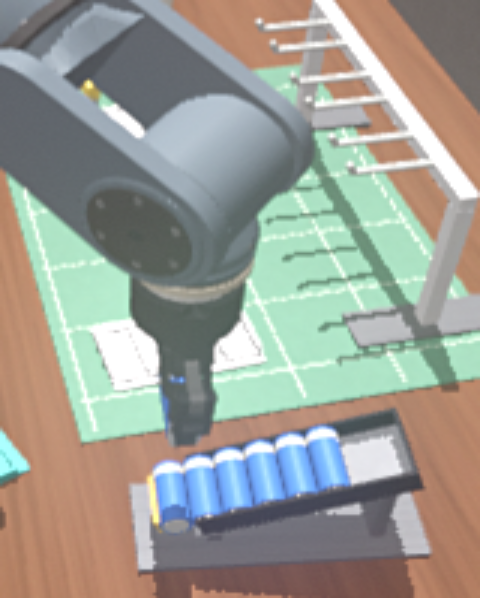

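c7 shows the cell held clear, 6 cells left and rolled down one place, and the red carrier plate undisturbed. I'll check how far the cell sits off-centre in the grip.

```bash
cat >> h.py <<'E'
def held(tag):
    """offset along tool x [mm] of held cell, from blue left/right edges vs fingers in side view"""
    o=readout.get_obs(); T=o["tcp_pos"]; Rm=Ro.from_quat(o["eef_rot"]).as_matrix(); ty=Rm[:,1]*np.sign(Rm[1,1]); tx=Rm[:,0]*np.sign(Rm[0,0])
    f=np.load(f"pics/{tag}.npz"); P=cloud("side",f["d"]); M=masks(f["p"])
    m=M["blue"]&(np.linalg.norm(P-T,axis=2)<.07); Q=P[m]-T
    print("blue pts",m.sum(),"along tx",np.round(np.percentile(Q@tx,[2,50,98])*1000,1),"ty",np.round(np.percentile(Q@ty,[2,98])*1000,1),"z",np.round(np.percentile(Q[:,2],[2,98])*1000,1))
    g=(f["p"].max(2)<110)&~M["blue"]&(np.linalg.norm(P-T,axis=2)<.075)&(((P-T)@ty)<-.03)&(P[...,2]<T[2]+.02); Q=P[g]-T
    if g.sum(): print("finger pts",g.sum(),"tx",np.round(np.percentile(Q@tx,[3,50,97])*1000,1),"ty",np.round(np.percentile(Q@ty,[3,97])*1000,1),"z",np.round(np.percentile(Q[:,2],[2,98])*1000,1))
E
python3 - <<'E'
from h import *
held("side3"); go(.4924+.0017,-.1527,.18,5.5)
c=np.array([.497,-.1527]);a=np.radians(5.5);ux=np.array([np.cos(a),np.sin(a)])
print(c+.056*ux,c-.056*ux)
E
```

```text
blue pts 17 along tx [-12.  -10.8   2.7] ty [-17.7  19.4] z [ 6.1 14.9]
finger pts 18 tx [-7.6 -1.5  3.7] ty [-43.7 -39.7] z [ 9.  18.5]
t 3.7 tilt [-0.002 -0.001 -1.   ] turn -0.204 shift [  7.56 -20.91   1.37] n 7
[ 0.55274219 -0.14733264] [ 0.44125781 -0.15806736]
```

Emit:
arm_command:
  increments: [0,0,0,0,0,-0.102,5.5,0,0,0,0,0,-0.102,5.5,0.8,-1.2,0.1,0,0,0,5.5,1.68,-2.62,0.2,0,0,0,5.5,1.68,-2.62,0.2,0,0,0,5.5,1.68,-2.62,0.2,0,0,0,5.5,1.68,-2.62,0.2,0,0,0,5.5,1.68,-2.62,0.2,0,0,0,5.5,1.68,-2.62,0.2,0,0,0,5.5,1.68,-2.62,0.2,0,0,0,5.5,0.8,-1.4,0,0,0,0,5.5,0,0,0,0,0,0,5.5,0,0,0,0,0,0,5.5]

```text
time_s: 4.77
tcp_pos: [0.5521, -0.1461, 0.1791]
eef_rot: [0.999, 0.048, -0.001, -0.0]
force: [0.5, -0.3, -1.0]
width: 0.0592
grasp_force: 44.1
```

```bash
python3 - <<'E'
from h import *
go(.5527,-.1473,.0225,5.5)
for n in("side","top"):
    p,d=snap(n,n+"4"); P=cloud(n,d); M=masks(p)
    print(n,"red",carrier(P,M,"red",.497,-.153,.09))
held("side4")
E
```

```text
t 4.8 tilt [-0.002 -0.001 -1.   ] turn -0.0 shift [ 0.05  0.12 15.66] n 5
side red (array([ 497. , -151.5,    6.7]), 1296, (array([ 501.8, -150. ]), array([160. , 108.5]), 3.7), array([ 491.3, -150.6]))
top red (array([ 497. , -153. ,    5.2]), 0, (array([0., 0.]), array([0., 0.]), 0.0), None)
blue pts 65 along tx [-13.3  -8.5   1.6] ty [-22.5  19.9] z [ 1.6 14.2]
finger pts 17 tx [-8.5 -3.6  3.8] ty [-41.8 -35.6] z [ 5.3 19.5]h.py:44: RuntimeWarning: Mean of empty slice.
  return np.minimum((o**2).sum(1),4e-5).mean()+.5*np.minimum((ob**2).sum(1),4e-5).mean()+1e-3*((q.mean(0)**2)*[1,.3]).sum()
  ret = ret.dtype.type(ret / rcount)
  ret = um.true_divide(
```

Emit:
arm_command:
  increments: [0.05,0.1,2,0,0,0,5.5,0,0,2.6,0,0,0,5.5,0,0,2.6,0,0,0,5.5,0,0,2.6,0,0,0,5.5,0,0,2,0,0,0,5.5,0,0,1.5,0,0,0,5.5,0,0,0.8,0,0,0,5.5,0,0,0.5,0,0,0,5.5,0,0,0.4,0,0,0,5.5,0,0,0.3,0,0,0,5.5,0,0,0,0,0,0,5.5,0,0,0,0,0,0,5.5]

```text
time_s: 5.87
tcp_pos: [0.5532, -0.1485, 0.0276]
eef_rot: [0.999, 0.048, 0.0, 0.0]
force: [-0.2, -1.4, -1.8]
width: 0.0592
grasp_force: 44.2
```

```bash
python3 - <<'E'
from h import *
go(.5527,-.1473,.0215,5.5); o=readout.get_obs(); print(o["tcp_pos"],o["force"],o["torque"])
p,d=snap("side","side5"); held("side5")
cv2.imwrite("pics/c8.png",cv2.resize(p[200:300,290:410,::-1],None,fx=6,fy=6,interpolation=cv2.INTER_CUBIC))
E
```

```text
t 5.9 tilt [ 0.001  0.    -1.   ] turn -0.0 shift [-0.04 -0.12  0.61] n 1
[ 0.553186   -0.14845454  0.02762993] [-0.20927748 -1.35337324 -1.81061072] [ 0.00933733  0.02653238 -0.00386887]
blue pts 52 along tx [-18.5  -8.9  -1.8] ty [-21.5  19.6] z [ 2.7 56.8]
finger pts 11 tx [-8.6 -5.9  2. ] ty [-42.7 -33.9] z [ 5.2 18.3]
```

View pics/c8.png

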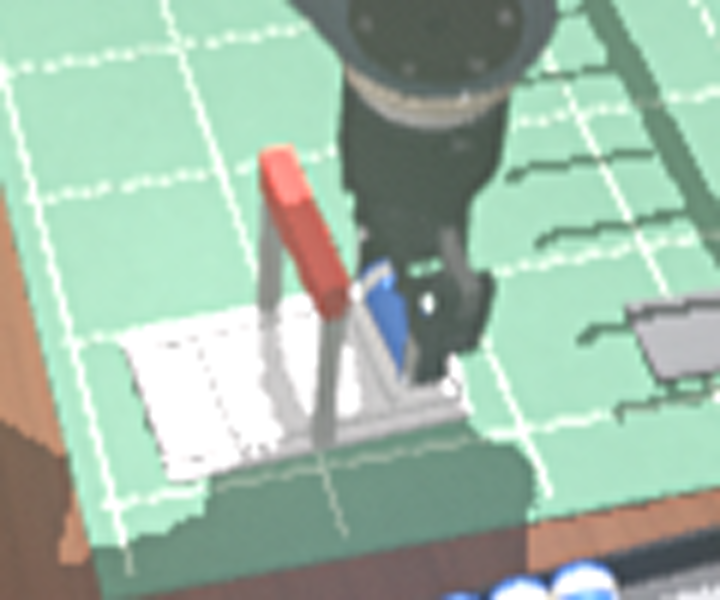

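c8 shows the cell held over the far cradle, clear of the red bar and between the cleats. I'll lower the last few millimetres.

Emit:
arm_command:
  increments: [0,-0.1,0.25,0,0,0,5.5,0,0,0.2,0,0,0,5.5,0,0,0.1,0,0,0,5.5,0,0,0,0,0,0,5.5,0,0,0,0,0,0,5.5]

```text
time_s: 6.33
tcp_pos: [0.5528, -0.1473, 0.0216]
eef_rot: [0.999, 0.048, -0.0, -0.0]
force: [0.0, -0.0, -1.0]
width: 0.0591
grasp_force: 44.2
```

Emit:
arm_command:
  increments: [0,0,0.1,0,0,0,5.5,0,0,0,0,0,0,5.5,0,0,0,0,0,0,6.3,0,0,0,0,0,0,7,0,0,0,0,0,0,7.5,0,0,0,0,0,0,7.8,0,0,-1,0,0,0,7.8,0,0,-2.5,0,0,0,8.5,0,0,-2.5,0,0,0,8.5,0,0,-2.5,0,0,0,8.5,0,0,-2.5,0,0,0,8.5,0,0,-2.5,0,0,0,8.5,0,0,-2.5,0,0,0,8.5,0,0,-1,0,0,0,8.5,0,0,0,0,0,0,8.5]

```text
time_s: 7.58
tcp_pos: [0.5538, -0.1476, 0.1934]
eef_rot: [0.999, 0.048, 0.002, 0.001]
force: [0.5, 0.5, -0.5]
width: 0.085
grasp_force: 0.0
```

```bash
cat >> h.py <<'E'
import warnings; warnings.filterwarnings("ignore")
def cellin(P,M,c,R=.09):
    m=M["blue"]&box(P,(c[0]-R,c[0]+R),(c[1]-R,c[1]+R),(.01,.055)); Q=P[m]; a=np.radians(c[2]); X=np.array([[np.cos(a),-np.sin(a)],[np.sin(a),np.cos(a)]])
    q=(Q[:,:2]-np.array(c[:2]))@X
    for s in(-1,1):
        k=q[:,0]*s>0
        if k.sum()>5: print(" cell side",s,k.sum(),"local x",np.round(np.percentile(q[k,0],[3,50,97])*1000,1),"y",np.round(np.percentile(q[k,1],[3,97])*1000,1),"ztop",np.round(np.percentile(Q[k,2],95)*1000,1))
E
python3 - <<'E'
from h import *
for n in("side","top"):
    p,d=snap(n,n+"6"); P=cloud(n,d); M=masks(p)
    print(n,"red",carrier(P,M,"red",.497,-.153,.09)); cellin(P,M,(.497,-.1527,5.5))
    print(n,"yel",carrier(P,M,"yel",.476,.235,.09))
go(.4387,-.3688,.12,-6.2)
E
```

```text
side red (array([ 496.4, -151.7,    5.3]), 1082, (array([ 501.2, -151. ]), array([158.7, 109.1]), 3.65), array([ 491.5, -155.8]))
 cell side 1 71 local x [44.4 49.5 63.3] y [-27.  18.] ztop 34.2
side yel (array([476.3, 235.2,   5.1]), 740, (array([480.7, 243.4]), array([162. , 113.8]), 3.36), array([472.4, 222.8]))
top red (array([ 497. , -153. ,    5.2]), 0, (array([0., 0.]), array([0., 0.]), 0.0), None)
 cell side 1 8 local x [44.7 50.  57.6] y [-1.4 12.4] ztop 44.2
top yel (array([476. , 234.4,   5.3]), 790, (array([475.8, 237.6]), array([158. , 103.4]), 4.28), array([471.6, 230.5]))
t 7.7 tilt [-0. -0. -1.] turn 0.204 shift [-8.92 23.26  7.  ] n 9
```

The cell is seated in the cradle (its top at 34 mm). Next cell.

Emit:
arm_command:
  increments: [0,0,0,0,0,0.102,8.5,0,0,0,0,0,0.102,8.5,-0.5,1.3,0,0,0,0,8.5,-0.99,2.58,0.3,0,0,0,8.5,-0.99,2.58,0.3,0,0,0,8.5,-0.99,2.58,0.3,0,0,0,8.5,-0.99,2.58,0.3,0,0,0,8.5,-0.99,2.58,0.3,0,0,0,8.5,-0.99,2.58,0.3,0,0,0,8.5,-0.99,2.58,0.3,0,0,0,8.5,-0.99,2.58,0.3,0,0,0,8.5,-0.5,1.3,0.3,0,0,0,8.5,0,0,2,0,0,0,8.5,0,0,2,0,0,0,8.5,0,0,0.3,0,0,0,8.5,0,0,0,0,0,0,8.5]

```text
time_s: 9.02
tcp_pos: [0.4382, -0.368, 0.1189]
eef_rot: [0.999, -0.053, -0.001, -0.001]
force: [0.1, -0.0, 0.5]
width: 0.0849
grasp_force: 0.0
```

```bash
python3 -c "from h import *
go(.4387,-.3688,.0525,-6.2)"
```

```text
t 9.0 tilt [-0.003 -0.002 -1.   ] turn 0.001 shift [0.06 0.08 6.64] n 3
```

Emit:
arm_command:
  increments: [0.05,0.05,2,0,0,0,8.5,0,0,2,0,0,0,8.5,0,0,1.6,0,0,0,8.5,0,0,1,0,0,0,8.5,0,0,0,0,0,0,8.5,0,0,0,0,0,0,8,0,0,0,0,0,0,5.5,0,0,0,0,0,0,5.5,0,0,0,0,0,0,5.5,0,0,0,0,0,0,5.5,0,0,0,0,0,0,5.5,0,0,0,0,0,0,5.5]

```text
time_s: 10.02
tcp_pos: [0.44, -0.3697, 0.0561]
eef_rot: [0.999, -0.054, 0.001, 0.001]
force: [-0.0, 1.8, 6.3]
width: 0.0589
grasp_force: 42.2
```

Emit:
arm_command:
  increments: [0,0,-0.7,0,0,0,5.5,0,0,-1.5,0,0,0,5.5,0,0,-2,0,0,0,5.5,0,0,-2.3,0,0,0,5.5,0,0,-2.3,0,0,0,5.5,0,0,-2.3,0,0,0,5.5,0,0,-1.5,0,0,0,5.5,0,0,0,0,0,0,5.5,0,0,0,0,0,0,5.5]

```text
time_s: 10.77
tcp_pos: [0.4397, -0.3694, 0.1815]
eef_rot: [0.999, -0.054, 0.001, 0.001]
force: [-0.5, 0.3, -1.2]
width: 0.0591
grasp_force: 44.5
```

```bash
python3 - <<'E'
from h import *
for n in("side","top"):
    p,d=snap(n,n+"7"); P=cloud(n,d); M=masks(p)
    print(n,"red",carrier(P,M,"red",.497,-.153,.09)); cellin(P,M,(.497,-.1527,5.5)); print(n,"yel",carrier(P,M,"yel",.476,.235,.09))
held("side7"); go(.4413,-.1581,.18,5.5)
E
```

```text
side red (array([ 497. , -153. ,    5.2]), 540, (array([ 500.6, -150.5]), array([157.7, 107.6]), 4.03), None)
 cell side 1 10 local x [54.  60.4 63.6] y [-27.  -10.9] ztop 35.4
side yel (array([479.4, 238.8,   4.1]), 77, (array([515.8, 241.3]), array([95. , 20.8]), -70.39), array([474.5, 193.2]))
top red (array([ 496.5, -154.2,    4.8]), 700, (array([ 497.7, -154.8]), array([157.2, 100.2]), 4.17), array([ 495.7, -156.4]))
 cell side 1 47 local x [46.  53.6 61.7] y [-26.2  12.7] ztop 38.6
top yel (array([476.6, 234.9,   6.1]), 824, (array([476.8, 236.9]), array([158.3, 103.9]), 4.27), array([471.4, 230.4]))
blue pts 25 along tx [-12.5 -11.3   4.1] ty [-42.2  17.2] z [0.8 9.8]
finger pts 18 tx [-6.8 -2.   3.8] ty [-43.2 -40.6] z [ 7.7 19. ]
t 10.9 tilt [-0.001 -0.001 -1.   ] turn -0.204 shift [ 2.240e+00 -2.096e+01 -2.000e-02] n 7
```

Emit:
arm_command:
  increments: [0,0,0,0,0,-0.102,5.5,0,0,0,0,0,-0.102,5.5,0.14,-1.31,0,0,0,0,5.5,0.28,-2.62,0,0,0,0,5.5,0.28,-2.62,0,0,0,0,5.5,0.28,-2.62,0,0,0,0,5.5,0.28,-2.62,0,0,0,0,5.5,0.28,-2.62,0,0,0,0,5.5,0.28,-2.62,0,0,0,0,5.5,0.28,-2.62,0,0,0,0,5.5,0.14,-1.31,0,0,0,0,5.5,0,0,0,0,0,0,5.5,0,0,3,0,0,0,5.5,0,0,3,0,0,0,5.5,0,0,2,0,0,0,5.5,0,0,0,0,0,0,5.5]

```text
time_s: 12.2
tcp_pos: [0.4394, -0.1576, 0.097]
eef_rot: [0.999, 0.047, -0.003, -0.002]
force: [-1.1, 0.9, -0.8]
width: 0.059
grasp_force: 44.4
```

```bash
python3 - <<'E'
from h import *
p,d=snap("side","side8"); P=cloud("side",d); M=masks(p)
print("red",carrier(P,M,"red",.497,-.153,.09)); cellin(P,M,(.497,-.1527,5.5)); held("side8")
go(.4413,-.1581,.026,5.5)
E
```

```text
red (array([ 497.1, -151.3,    3.5]), 1013, (array([ 500.7, -148.6]), array([160.1, 101.4]), 4.53), array([ 491.2, -155.3]))
 cell side 1 72 local x [44.2 49.6 63.3] y [-27.1  18.3] ztop 34.0
blue pts 36 along tx [-15.4 -10.7  -6.1] ty [-18.2  18.6] z [-2.2 22.3]
finger pts 17 tx [-9.9 -4.3  0.7] ty [-43.9 -36.7] z [ 3.6 18.7]
t 12.2 tilt [-0.004 -0.002 -1.   ] turn -0.002 shift [0.08 0.01 7.3 ] n 3
```

Emit:
arm_command:
  increments: [0.08,0,2,0,0,0,5.5,0,0,2,0,0,0,5.5,0,0,1.5,0,0,0,5.5,0,0,0.8,0,0,0,5.5,0,0,0.5,0,0,0,5.5,0,0,0.3,0,0,0,5.5,0,0,0.1,0,0,0,5.5,0,0,0,0,0,0,5.5,0,0,0,0,0,0,5.5]

```text
time_s: 13.0
tcp_pos: [0.4429, -0.1586, 0.0292]
eef_rot: [0.999, 0.048, 0.0, 0.0]
force: [0.8, 0.4, -1.4]
width: 0.0592
grasp_force: 44.5
```

```bash
python3 - <<'E'
from h import *
p,d=snap("side","side9"); go(.4413,-.1581,.0242,5.5)
cv2.imwrite("pics/c9.png",cv2.resize(p[200:300,290:410,::-1],None,fx=6,fy=6,interpolation=cv2.INTER_CUBIC))
E
```

```text
t 13.1 tilt [ 0.001  0.001 -1.   ] turn -0.0 shift [-0.15 -0.06  0.5 ] n 1
```

View pics/c9.png

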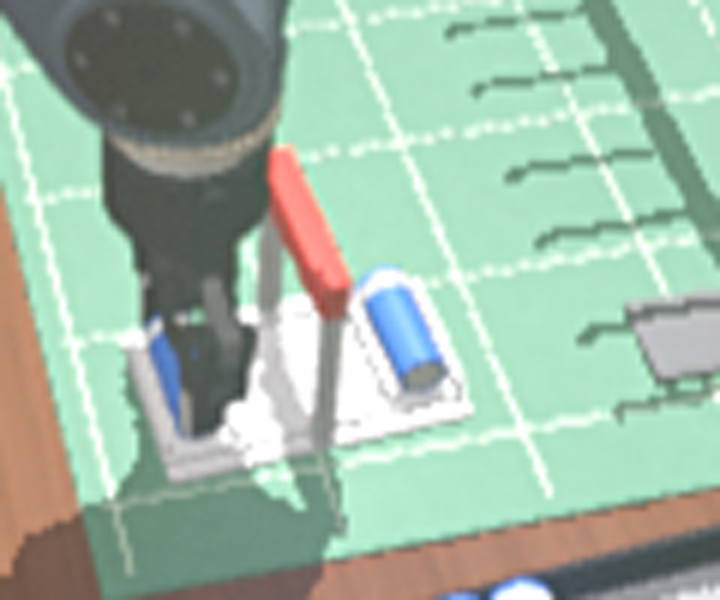

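c9 shows the far cell seated well in its cradle, and the second cell over the near cradle.

Emit:
arm_command:
  increments: [-0.12,-0.05,0.25,0,0,0,5.5,0,0,0.2,0,0,0,5.5,0,0,0.05,0,0,0,5.5,0,0,0,0,0,0,5.5,0,0,0,0,0,0,5.5]

```text
time_s: 13.47
tcp_pos: [0.4413, -0.158, 0.024]
eef_rot: [0.999, 0.048, 0.0, 0.0]
force: [-3.7, 0.8, 10.8]
width: 0.059
grasp_force: 45.8
```

Emit:
arm_command:
  increments: [0,0,0,0,0,0,6.3,0,0,0,0,0,0,7,0,0,0,0,0,0,7.5,0,0,0,0,0,0,7.8,0,0,-1,0,0,0,7.8,0,0,-2.5,0,0,0,8.5,0,0,-2.5,0,0,0,8.5,0,0,-2.5,0,0,0,8.5,0,0,-2.5,0,0,0,8.5,0,0,-2.5,0,0,0,8.5,0,0,-2.5,0,0,0,8.5,0,0,-1,0,0,0,8.5,0,0,0,0,0,0,8.5]

```text
time_s: 14.55
tcp_pos: [0.4422, -0.1584, 0.196]
eef_rot: [0.999, 0.048, 0.002, 0.001]
force: [-0.8, -0.9, 0.0]
width: 0.0849
grasp_force: 0.0
```

```bash
python3 - <<'E'
from h import *
for n in("side","top"):
    p,d=snap(n,n+"10"); P=cloud(n,d); M=masks(p)
    print(n,"red",carrier(P,M,"red",.497,-.153,.09)); cellin(P,M,(.497,-.1527,5.5)); print(n,"yel",carrier(P,M,"yel",.476,.235,.09))
go(.4387,-.3688,.12,-6.2)
E
```

```text
side red (array([ 496.3, -151.6,    4.8]), 874, (array([ 499.9, -147.4]), array([156.5, 103.7]), 6.3), array([ 491.5, -156. ]))
 cell side -1 75 local x [-67.5 -61.8 -47.4] y [-27.1  16.9] ztop 34.2
 cell side 1 73 local x [43.8 49.3 63.6] y [-26.5  18.1] ztop 35.1
side yel (array([476. , 235. ,   5.2]), 351, (array([435.9, 240.7]), array([111.9,  73.1]), -86.21), None)
top red (array([ 497. , -153. ,    5.2]), 152, (array([ 544.3, -151. ]), array([98.8, 56.5]), -83.39), None)
 cell side 1 45 local x [46.6 54.4 62.1] y [-27.   12.8] ztop 40.6
top yel (array([476.3, 235.3,   5.4]), 825, (array([477.1, 237.2]), array([158.8, 102.7]), 4.62), array([471.4, 230. ]))
t 14.7 tilt [-0. -0. -1.] turn 0.204 shift [ 2.05 21.    7.31] n 7
```

Red is loaded. Now the third cell.

Emit:
arm_command:
  increments: [0,0,0,0,0,0.102,8.5,0,0,0,0,0,0.102,8.5,0.13,1.3,0,0,0,0,8.5,0.26,2.63,0.3,0,0,0,8.5,0.26,2.63,0.3,0,0,0,8.5,0.26,2.63,0.3,0,0,0,8.5,0.26,2.63,0.3,0,0,0,8.5,0.26,2.63,0.3,0,0,0,8.5,0.26,2.63,0.3,0,0,0,8.5,0.26,2.63,0.3,0,0,0,8.5,0.1,1.3,0.6,0,0,0,8.5,0,0,2,0,0,0,8.5,0,0,2,0,0,0,8.5,0,0,0.6,0,0,0,8.5,0,0,0,0,0,0,8.5]

```text
time_s: 15.9
tcp_pos: [0.438, -0.3677, 0.118]
eef_rot: [0.999, -0.054, -0.002, -0.002]
force: [-0.1, -0.3, 0.4]
width: 0.0852
grasp_force: 0.0
```

```bash
python3 -c "from h import *
go(.4387,-.3688,.0525,-6.2)"
```

```text
t 15.9 tilt [-0.004 -0.003 -1.   ] turn 0.0 shift [0.08 0.1  6.55] n 3
```

Emit:
arm_command:
  increments: [0.05,0.1,2,0,0,0,8.5,0,0,2,0,0,0,8.5,0,0,1.8,0,0,0,8.5,0,0,1,0,0,0,8.5,0,0,0,0,0,0,8.5,0,0,0,0,0,0,8,0,0,0,0,0,0,5.5,0,0,0,0,0,0,5.5,0,0,0,0,0,0,5.5,0,0,0,0,0,0,5.5,0,0,0,0,0,0,5.5,0,0,0,0,0,0,5.5]

```text
time_s: 16.9
tcp_pos: [0.4399, -0.3704, 0.0541]
eef_rot: [0.999, -0.054, 0.001, 0.0]
force: [-1.1, 2.6, 6.1]
width: 0.0592
grasp_force: 42.2
```

Emit:
arm_command:
  increments: [0,0,-0.7,0,0,0,5.5,0,0,-1.5,0,0,0,5.5,0,0,-2,0,0,0,5.5,0,0,-2.3,0,0,0,5.5,0,0,-2.3,0,0,0,5.5,0,0,-2.3,0,0,0,5.5,0,0,-1.5,0,0,0,5.5,0,0,-0.7,0,0,0,5.5,0,0,0,0,0,0,5.5,0,0,0,0,0,0,5.5]

```text
time_s: 17.73
tcp_pos: [0.4392, -0.37, 0.1854]
eef_rot: [0.999, -0.054, 0.0, 0.0]
force: [-0.2, 0.2, -1.6]
width: 0.0591
grasp_force: 44.7
```

```bash
python3 - <<'E'
from h import *
p,d=snap("top","top11"); P=cloud("top",d); M=masks(p)
print("yel",carrier(P,M,"yel",.476,.235,.09),"red",carrier(P,M,"red",.497,-.153,.09))
snap("side","side11"); held("side11")
c=np.array([.476,.2355]);a=np.radians(5.2);ux=np.array([np.cos(a),np.sin(a)]); f,nr=c+.056*ux,c-.056*ux; print(f,nr)
go(*f,.19,5.2)
E
```

```text
yel (array([476.4, 235.3,   5.6]), 827, (array([476.1, 237.6]), array([158.2, 102.5]), 4.22), array([471.6, 230.5])) red (array([ 497.7, -154.1,    4.7]), 589, (array([ 497.9, -154.5]), array([157.1,  99.9]), 4.43), array([ 495.7, -155.9]))
blue pts 26 along tx [-12.7 -11.4   1.9] ty [-22.3  18.2] z [ 0.8 13.1]
finger pts 19 tx [-8.5 -2.2  3.8] ty [-43.2 -39. ] z [ 5.6 16.2]
[0.53176953 0.24057542] [0.42023047 0.23042458]
t 17.8 tilt [-0.001 -0.001 -1.   ] turn -0.199 shift [ 14.77 -59.94  -0.55] n 20
```

Emit:
arm_command:
  increments: [0,0,0,0,0,-0.1,5.5,0,0,0,0,0,-0.1,5.5,0.41,-1.7,0,0,0,0,5.5,0.82,-3.33,0,0,0,0,5.5,0.82,-3.33,0,0,0,0,5.5,0.82,-3.33,0,0,0,0,5.5,0.82,-3.33,0,0,0,0,5.5,0.82,-3.33,0,0,0,0,5.5,0.82,-3.33,0,0,0,0,5.5,0.82,-3.33,0,0,0,0,5.5,0.82,-3.33,0,0,0,0,5.5,0.82,-3.33,0,0,0,0,5.5,0.82,-3.33,0,0,0,0,5.5,0.82,-3.33,0,0,0,0,5.5,0.82,-3.33,0,0,0,0,5.5,0.82,-3.33,0,0,0,0,5.5,0.82,-3.33,0,0,0,0,5.5,0.82,-3.33,0,0,0,0,5.5,0.82,-3.33,0,0,0,0,5.5,0.82,-3.33,0,0,0,0,5.5]

```text
time_s: 19.5
tcp_pos: [0.5279, 0.2258, 0.1847]
eef_rot: [0.999, 0.045, -0.001, 0.0]
force: [1.4, -0.9, -0.7]
width: 0.0586
grasp_force: 44.7
```

Emit:
arm_command:
  increments: [0.41,-1.6,0,0,0,0,5.5,0,0,0,0,0,0,5.5,0,0,0,0,0,0,5.5,0,0,0,0,0,0,5.5]

```text
time_s: 19.83
tcp_pos: [0.5307, 0.2394, 0.1849]
eef_rot: [0.999, 0.045, -0.001, 0.0]
force: [-0.1, -1.2, 0.4]
width: 0.0592
grasp_force: 44.7
```

```bash
python3 - <<'E'
from h import *
p,d=snap("side","side12"); P=cloud("side",d); M=masks(p)
print("yel",carrier(P,M,"yel",.476,.235,.09),"red",carrier(P,M,"red",.497,-.153,.09)); held("side12")
go(.5318,.2406,.032,5.2)
E
```

```text
yel (array([476.4, 235.5,   5.1]), 738, (array([480.5, 243.9]), array([162.4, 114.1]), 3.65), array([472.4, 222.4])) red (array([ 495.1, -153.3,    6.8]), 884, (array([ 499.8, -150.8]), array([160.6, 107.9]), 5.51), array([ 491.4, -156.6]))
blue pts 24 along tx [-14.  -10.2  -2.9] ty [-17.5  18.3] z [-1.3 11.1]
finger pts 19 tx [-8.8 -2.8  4.3] ty [-44.4 -35.2] z [ 4.4 18.8]
t 19.9 tilt [-0.001  0.    -1.   ] turn -0.0 shift [ 0.1  -0.14 15.31] n 5
```

Emit:
arm_command:
  increments: [0.05,-0.08,2,0,0,0,5.5,0,0,2.6,0,0,0,5.5,0,0,2.6,0,0,0,5.5,0,0,2.6,0,0,0,5.5,0,0,2,0,0,0,5.5,0,0,1.5,0,0,0,5.5,0,0,1,0,0,0,5.5,0,0,0.7,0,0,0,5.5,0,0,0.4,0,0,0,5.5,0,0,0,0,0,0,5.5,0,0,0,0,0,0,5.5]

```text
time_s: 20.8
tcp_pos: [0.5322, 0.2408, 0.0322]
eef_rot: [0.999, 0.046, 0.0, -0.0]
force: [0.3, -1.0, -0.5]
width: 0.0586
grasp_force: 44.7
```

```bash
python3 - <<'E'
from h import *
p,d=snap("side","side13"); go(.5318,.2406,.0222,5.2)
cv2.imwrite("pics/c10.png",cv2.resize(p[125:215,260:360,::-1],None,fx=6,fy=6,interpolation=cv2.INTER_CUBIC))
E
```

```text
t 20.9 tilt [ 0.001 -0.    -1.   ] turn 0.001 shift [-0.05  0.02  1.02] n 1
```

View pics/c10.png

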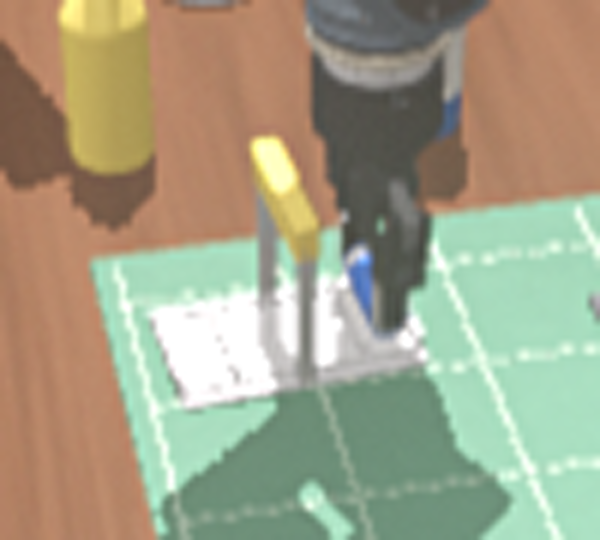

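c10 shows the third cell over the yellow carrier's far cradle, clear of the bar. Lowering.

Emit:
arm_command:
  increments: [-0.03,0,0.4,0,0,0,5.5,0,0,0.3,0,0,0,5.5,0,0,0.2,0,0,0,5.5,0,0,0.05,0,0,0,5.5,0,0,0,0,0,0,5.5,0,0,0,0,0,0,5.5]

```text
time_s: 21.35
tcp_pos: [0.5315, 0.2408, 0.0221]
eef_rot: [0.999, 0.046, -0.0, -0.0]
force: [-0.9, -0.6, 0.8]
width: 0.0589
grasp_force: 44.8
```

Emit:
arm_command:
  increments: [0,0,0,0,0,0,6.3,0,0,0,0,0,0,7,0,0,0,0,0,0,7.5,0,0,0,0,0,0,7.8,0,0,-1,0,0,0,7.8,0,0,-2.5,0,0,0,8.5,0,0,-2.5,0,0,0,8.5,0,0,-2.5,0,0,0,8.5,0,0,-2.5,0,0,0,8.5,0,0,-2.5,0,0,0,8.5,0,0,-2.5,0,0,0,8.5,0,0,-1,0,0,0,8.5,0,0,0,0,0,0,8.5]

```text
time_s: 22.43
tcp_pos: [0.5325, 0.2411, 0.195]
eef_rot: [0.999, 0.046, 0.002, -0.001]
force: [0.1, 0.0, -0.1]
width: 0.0851
grasp_force: 0.0
```

```bash
python3 - <<'E'
from h import *
p,d=snap("side","side14"); P=cloud("side",d); M=masks(p)
for c,v in(("yel",(.476,.235,5.2)),("red",(.497,-.153,5.5))): print(c,carrier(P,M,c,v[0],v[1],.09)); cellin(P,M,v)
go(.4387,-.3695,.18,-6.2)
E
```

```text
yel (array([474.6, 234.3,   3.2]), 609, (array([474.4, 242.8]), array([152. , 113.7]), 4.91), array([472. , 224.3]))
 cell side 1 46 local x [43.9 50.9 61.8] y [-22.9  18.3] ztop 35.4
red (array([ 496.1, -152.9,    7.1]), 872, (array([ 498.4, -148.2]), array([161. , 105.5]), 7.74), array([ 491.7, -155.8]))
 cell side -1 78 local x [-67.9 -62.  -47.8] y [-26.4  17.5] ztop 35.0
 cell side 1 73 local x [44.3 50.3 63.2] y [-26.8  18.3] ztop 34.2
t 22.5 tilt [ 0.002 -0.    -1.   ] turn 0.2 shift [-2.66 61.68  1.28] n 20
```

Emit:
arm_command:
  increments: [0,0,0,0,0,0.1,8.5,0,0,0,0,0,0.1,8.5,-0.07,1.7,0,0,0,0,8.5,-0.15,3.43,0,0,0,0,8.5,-0.15,3.43,0,0,0,0,8.5,-0.15,3.43,0,0,0,0,8.5,-0.15,3.43,0,0,0,0,8.5,-0.15,3.43,0,0,0,0,8.5,-0.15,3.43,0,0,0,0,8.5,-0.15,3.43,0,0,0,0,8.5,-0.15,3.43,0,0,0,0,8.5,-0.15,3.43,0,0,0,0,8.5,-0.15,3.43,0,0,0,0,8.5,-0.15,3.43,0,0,0,0,8.5,-0.15,3.43,0,0,0,0,8.5,-0.15,3.43,0,0,0,0,8.5,-0.15,3.43,0,0,0,0,8.5,-0.15,3.43,0,0,0,0,8.5,-0.15,3.43,0,0,0,0,8.5,-0.15,3.43,0,0,0,0,8.5]

```text
time_s: 24.15
tcp_pos: [0.4395, -0.3541, 0.1902]
eef_rot: [0.999, -0.054, -0.001, -0.001]
force: [0.2, 0.5, -0.4]
width: 0.0848
grasp_force: 0.0
```

Emit:
arm_command:
  increments: [-0.19,5.1,0,0,0,0,8.5,0,0,2,0,0,0,8.5,0,0,2.5,0,0,0,8.5,0,0,2,0,0,0,8.5,0,0,0,0,0,0,8.5,0,0,0,0,0,0,8.5]

```text
time_s: 24.65
tcp_pos: [0.4339, -0.3935, 0.1254]
eef_rot: [0.999, -0.054, -0.001, -0.001]
force: [0.6, 0.3, 1.5]
width: 0.0849
grasp_force: 0.0
```

```bash
python3 -c "from h import *
go(.4387,-.3695,.0525,-6.2)"
```

```text
t 24.6 tilt [-0.003 -0.003 -1.   ] turn 0.0 shift [ 0.21 -2.43  7.29] n 3
```

Emit:
arm_command:
  increments: [0.2,-2.43,0,0,0,0,8.5,0,0,0,0,0,0,8.5,0,0,0,0,0,0,8.5]

```text
time_s: 24.9
tcp_pos: [0.4399, -0.3699, 0.1282]
eef_rot: [0.999, -0.053, 0.0, 0.0]
force: [0.0, -0.4, 1.0]
width: 0.0849
grasp_force: 0.0
```

```bash
python3 -c "from h import *
go(.4387,-.3695,.0525,-6.2)"
```

```text
t 24.9 tilt [ 0.001  0.001 -1.   ] turn 0.001 shift [-0.12 -0.03  7.57] n 3
```

Emit:
arm_command:
  increments: [-0.08,0,2,0,0,0,8.5,0,0,2.3,0,0,0,8.5,0,0,2.1,0,0,0,8.5,0,0,1.2,0,0,0,8.5,0,0,0,0,0,0,8.5,0,0,0,0,0,0,8,0,0,0,0,0,0,5.5,0,0,0,0,0,0,5.5,0,0,0,0,0,0,5.5,0,0,0,0,0,0,5.5,0,0,0,0,0,0,5.5,0,0,0,0,0,0,5.5]

```text
time_s: 25.9
tcp_pos: [0.4391, -0.3708, 0.0527]
eef_rot: [0.999, -0.054, 0.001, 0.001]
force: [-1.8, 0.6, 5.1]
width: 0.0593
grasp_force: 42.4
```

Emit:
arm_command:
  increments: [0,0,-0.7,0,0,0,5.5,0,0,-1.5,0,0,0,5.5,0,0,-2,0,0,0,5.5,0,0,-2.3,0,0,0,5.5,0,0,-2.3,0,0,0,5.5,0,0,-2.3,0,0,0,5.5,0,0,-1.5,0,0,0,5.5,0,0,-0.7,0,0,0,5.5,0,0,0,0,0,0,5.5,0,0,0,0,0,0,5.5]

```text
time_s: 26.73
tcp_pos: [0.4383, -0.37, 0.184]
eef_rot: [0.999, -0.054, 0.0, 0.0]
force: [0.1, 0.2, -0.9]
width: 0.0588
grasp_force: 44.4
```

```bash
python3 - <<'E'
from h import *
p,d=snap("top","top15"); P=cloud("top",d); M=masks(p)
print("yel",carrier(P,M,"yel",.476,.235,.09),"red",carrier(P,M,"red",.497,-.153,.09)); cellin(P,M,(.476,.235,5.2))
snap("side","side15"); held("side15")
go(.4202,.2304,.19,5.2)
E
```

```text
yel (array([474.5, 234.9,   5.5]), 684, (array([475.7, 235.7]), array([155.8, 101. ]), 4.98), array([471.4, 230.4])) red (array([ 497.8, -153.7,    4.4]), 559, (array([ 498.2, -154.5]), array([156.1,  99.9]), 4.44), array([ 495.7, -155.9]))
 cell side 1 51 local x [45.5 52.9 60.5] y [-29.3  13.1] ztop 41.7
blue pts 20 along tx [-11.9  -9.3   3.8] ty [-40.3  18.4] z [ 2.1 42.8]
finger pts 20 tx [-8.2 -1.5  4.7] ty [-42.7 -38.3] z [ 3.2 17.6]
t 26.8 tilt [-0.001 -0.001 -1.   ] turn -0.199 shift [  3.66 -59.94  -0.7 ] n 19
```

Emit:
arm_command:
  increments: [0,0,0,0,0,-0.1,5.5,0,0,0,0,0,-0.1,5.5,0.1,-1.6,0,0,0,0,5.5,0.2,-3.33,0,0,0,0,5.5,0.2,-3.33,0,0,0,0,5.5,0.2,-3.33,0,0,0,0,5.5,0.2,-3.33,0,0,0,0,5.5,0.2,-3.33,0,0,0,0,5.5,0.2,-3.33,0,0,0,0,5.5,0.2,-3.33,0,0,0,0,5.5,0.2,-3.33,0,0,0,0,5.5,0.2,-3.33,0,0,0,0,5.5,0.2,-3.33,0,0,0,0,5.5,0.2,-3.33,0,0,0,0,5.5,0.2,-3.33,0,0,0,0,5.5,0.2,-3.33,0,0,0,0,5.5,0.2,-3.33,0,0,0,0,5.5,0.2,-3.33,0,0,0,0,5.5]

```text
time_s: 28.33
tcp_pos: [0.4213, 0.1475, 0.1833]
eef_rot: [0.999, 0.046, -0.001, 0.0]
force: [0.4, 0.1, -0.8]
width: 0.0589
grasp_force: 44.3
```

```bash
python3 -c "from h import *
go(.4202,.2304,.19,5.2)"
```

```text
t 28.3 tilt [-0.001  0.    -1.   ] turn 0.001 shift [ 0.64 -8.26 -0.67] n 3
```

Emit:
arm_command:
  increments: [0.2,-3,0,0,0,0,5.5,0.1,-2,0,0,0,0,5.5,0,0,0,0,0,0,5.5,0,0,0,0,0,0,5.5,0,0,0,0,0,0,5.5]

```text
time_s: 28.75
tcp_pos: [0.4201, 0.1955, 0.1835]
eef_rot: [0.999, 0.046, -0.001, 0.0]
force: [0.6, 0.5, -0.3]
width: 0.059
grasp_force: 44.3
```

```bash
python3 - <<'E'
from h import *
p,d=snap("side","side16"); P=cloud("side",d); M=masks(p)
for c,v in(("yel",(.476,.235,5.2)),("red",(.497,-.153,5.5))): print(c,carrier(P,M,c,v[0],v[1],.09)); cellin(P,M,v)
go(.4202,.2304,.032,5.2)
E
```

```text
yel (array([475.8, 234.7,   4.1]), 625, (array([479.7, 243.4]), array([161. , 114.7]), 3.38), array([472. , 224.2]))
 cell side 1 47 local x [43.4 51.3 61.5] y [-26.1  16.8] ztop 35.4
red (array([ 497.3, -150.3,    4.7]), 889, (array([ 498.9, -147. ]), array([159.8, 105.8]), 7.36), array([ 491.5, -154.5]))
 cell side -1 77 local x [-67.8 -60.9 -46.8] y [-25.9  18.2] ztop 34.1
 cell side 1 72 local x [44.  49.2 63.3] y [-26.3  17.2] ztop 35.0
t 28.8 tilt [-0.001  0.    -1.   ] turn 0.0 shift [ 0.31 -3.5  15.16] n 5
```

Emit:
arm_command:
  increments: [0.1,-1.7,0,0,0,0,5.5,0.1,-1.75,0,0,0,0,5.5,0,0,0,0,0,0,5.5,0,0,2.6,0,0,0,5.5,0,0,2.6,0,0,0,5.5,0,0,2.6,0,0,0,5.5,0,0,0,0,0,0,5.5,0,0,0,0,0,0,5.5,0,0,0,0,0,0,5.5]

```text
time_s: 29.55
tcp_pos: [0.4201, 0.2303, 0.1073]
eef_rot: [0.999, 0.046, 0.001, -0.0]
force: [-0.0, -0.3, -0.5]
width: 0.0587
grasp_force: 44.2
```

```bash
python3 -c "from h import *
go(.4202,.2304,.032,5.2)"
```

```text
t 29.6 tilt [ 0.001 -0.    -1.   ] turn 0.0 shift [ 0.02 -0.01  7.53] n 3
```

Emit:
arm_command:
  increments: [0,0,2,0,0,0,5.5,0,0,2,0,0,0,5.5,0,0,1.5,0,0,0,5.5,0,0,1.2,0,0,0,5.5,0,0,0.8,0,0,0,5.5,0,0,0.4,0,0,0,5.5,0,0,0.2,0,0,0,5.5,0,0,0.1,0,0,0,5.5,0,0,0,0,0,0,5.5,0,0,0,0,0,0,5.5]

```text
time_s: 30.38
tcp_pos: [0.4197, 0.2307, 0.0247]
eef_rot: [0.999, 0.046, 0.0, -0.0]
force: [0.5, 0.3, -0.9]
width: 0.0589
grasp_force: 44.4
```

```bash
python3 -c "from h import *
go(.4202,.2304,.0212,5.2)"
```

```text
t 30.4 tilt [ 0.001 -0.    -1.   ] turn 0.001 shift [0.05 0.04 0.35] n 1
```

Emit:
arm_command:
  increments: [0,0,0.2,0,0,0,5.5,0,0,0.1,0,0,0,5.5,0,0,0,0,0,0,5.5,0,0,0,0,0,0,5.5]

```text
time_s: 30.72
tcp_pos: [0.4193, 0.2306, 0.0211]
eef_rot: [0.999, 0.046, -0.0, 0.0]
force: [0.1, 0.7, -1.1]
width: 0.0594
grasp_force: 44.4
```

Emit:
arm_command:
  increments: [0.05,0,0,0,0,0,5.5,0,0,0,0,0,0,6.3,0,0,0,0,0,0,7,0,0,0,0,0,0,7.5,0,0,0,0,0,0,7.8,0,0,-1,0,0,0,7.8,0,0,-2.5,0,0,0,8.5,0,0,-2.5,0,0,0,8.5,0,0,-2.5,0,0,0,8.5,0,0,-2.5,0,0,0,8.5,0,0,-2.5,0,0,0,8.5,0,0,-2.5,0,0,0,8.5,0,0,-2,0,0,0,8.5,0,0,0,0,0,0,8.5,0,0,0,0,0,0,8.5]

```text
time_s: 31.97
tcp_pos: [0.4201, 0.2307, 0.2024]
eef_rot: [0.999, 0.046, 0.001, -0.0]
force: [-0.3, -0.5, -0.7]
width: 0.0848
grasp_force: 0.0
```

```bash
python3 - <<'E'
from h import *
for n in("side","top"):
  p,d=snap(n,n+"17"); P=cloud(n,d); M=masks(p)
  for c,v in(("yel",(.476,.235,5.2)),("red",(.497,-.153,5.5))): print(n,c,carrier(P,M,c,v[0],v[1],.09)); cellin(P,M,v)
go(.4755,.235,.18,95.2); go(.4755,.235,.18,-84.8); print(readout.get_obs()["joint_pos"])
p=cv2.imread("pics/side17.png"); cv2.imwrite("pics/c11.png",cv2.resize(p[125:355,260:430],None,fx=3,fy=2.6))
E
```

```text
side yel (array([475.6, 235.6,   3.9]), 535, (array([478.9, 244.9]), array([160.8, 113.3]), 2.69), array([472.3, 223.5]))
 cell side -1 49 local x [-67.  -58.9 -48.9] y [-26.3  16.8] ztop 35.6
 cell side 1 49 local x [43.1 50.9 61.8] y [-26.5  16.6] ztop 35.1
side red (array([ 497.2, -150.5,    4.7]), 878, (array([ 498.7, -147.4]), array([159.9, 106.7]), 7.14), array([ 491.3, -155. ]))
 cell side -1 79 local x [-67.7 -60.6 -47.1] y [-26.4  19.1] ztop 34.4
 cell side 1 70 local x [44.4 50.  62.8] y [-26.1  19.3] ztop 35.0
top yel (array([478.1, 234.3,   5.4]), 229, (array([501.2, 238.4]), array([104.7, 100.8]), 2.74), array([476.3, 198.6]))
 cell side 1 52 local x [45.  52.7 61.1] y [-28.8  13.3] ztop 39.3
top red (array([ 498.1, -153.8,    3.3]), 554, (array([ 498.5, -154.5]), array([156.6,  99.5]), 4.21), array([ 495.6, -154.4]))
 cell side -1 49 local x [-66.6 -58.1 -49.9] y [-24.6  14.1] ztop 41.1
 cell side 1 47 local x [46.2 53.4 61.5] y [-26.5  13. ] ztop 40.7
t 32.1 tilt [-0.001  0.    -1.   ] turn -1.57 shift [-0.05  5.63  2.07] n 2
t 32.1 tilt [-0.001  0.    -1.   ] turn 1.572 shift [ 0.05 -5.63  2.07] n 2
[4.05123670e-01 2.74234270e-01 1.87442895e+00 2.95001556e-05
 9.93835834e-01 1.88409763e+00]
```

View pics/c11.png

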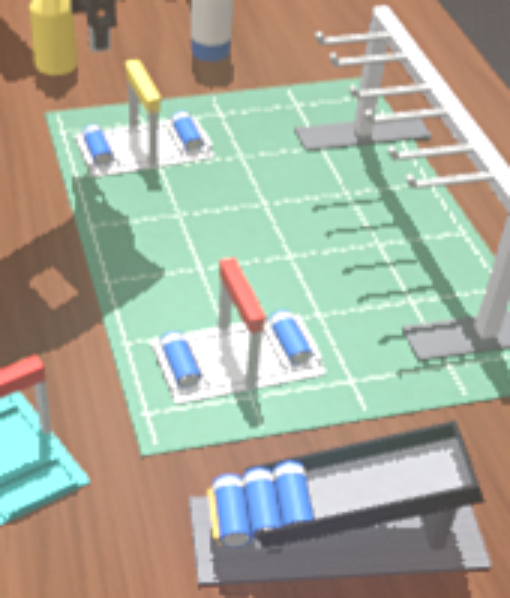

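c11 shows both carriers loaded with two seated cells each, three spares in the chute and the hooks free. I'll turn the gripper and grasp the yellow bar.

Emit:
arm_command:
  increments: [0,0,0,0,0,-0.121,8.5,0,0,0,0,0,-0.121,8.5,0,0,0,0,0,-0.121,8.5,0,0,0,0,0,-0.121,8.5,0,0,0,0,0,-0.121,8.5,0,0,0,0,0,-0.121,8.5,0,0,0,0,0,-0.121,8.5,0,0,0,0,0,-0.121,8.5,0,0,0,0,0,-0.121,8.5,0,0,0,0,0,-0.121,8.5,0,0,0,0,0,-0.121,7,0,0,0,0,0,-0.121,6,0,0,0,0,0,-0.118,6,-0.05,1.9,0,0,0,0,6,0,1.9,0,0,0,0,6,0,1.8,0,0,0,0,6,0,0,0,0,0,0,6,0,0,2,0,0,0,6,0,0,0,0,0,0,6]
  force: 80

```text
time_s: 33.65
tcp_pos: [0.4737, 0.2345, 0.1777]
eef_rot: [0.674, 0.738, -0.003, -0.001]
force: [-1.0, -0.0, -0.2]
width: 0.0602
grasp_force: 0.0
```

```bash
python3 - <<'E'
from h import *
o=readout.get_obs(); print(o["joint_pos"],o["width"],o["tcp_pos"]); go(.4755,.235,.099,95)
n="side"; p,d=snap(n,n+"18"); P=cloud(n,d); M=masks(p); c="yel"
Q=P[M[c]&box(P,(.42,.53),(.15,.31),(.08,.14))]; print(len(Q),np.round(np.percentile(Q,[3,50,97],axis=0),3).tolist()); print(carrier(P,M,c,.476,.235,.09))
E
```

```text
[3.71511469e-01 3.93296856e-01 1.76701222e+00 2.52755869e-05
 9.87242859e-01 2.80635454e-01] 0.06018900796379564 [0.47371317 0.23447034 0.17767156]
t 33.6 tilt [-0.002 -0.006 -1.   ] turn 0.004 shift [0.04 0.18 7.87] n 3
52 [[0.465, 0.192, 0.1], [0.471, 0.215, 0.111], [0.486, 0.276, 0.121]]
(array([475.7, 236. ,   3.8]), 536, (array([479.4, 243.3]), array([161.1, 108.5]), 3.14), array([473.3, 221.9]))
```

Emit:
arm_command:
  increments: [0,0.08,2,0,0,0,6,0,0,2.5,0,0,0,6,0,0,2,0,0,0,6,0,0,1.2,0,0,0,6,0,0,0,0,0,0,6,0,0,0,0,0,0,6,0,0,0,0,0,0,3.5,0,0,0,0,0,0,2.5,0,0,0,0,0,0,2,0,0,0,0,0,0,1.6,0,0,0,0,0,0,1.2,0,0,0,0,0,0,1.2,0,0,0,0,0,0,1.2,0,0,0,0,0,0,1.2,0,0,0,0,0,0,1.2]
  force: 80

```text
time_s: 34.95
tcp_pos: [0.4774, 0.2356, 0.1053]
eef_rot: [0.674, 0.739, 0.001, 0.001]
force: [1.0, -0.5, 7.3]
width: 0.0145
grasp_force: 78.8
```

```bash
python3 - <<'E'
from h import *
n="side"; p,d=snap(n,n+"19"); P=cloud(n,d); M=masks(p); c="yel"
print(carrier(P,M,c,.476,.235,.09)); cellin(P,M,(.476,.235,5)); go(.476,.235,.099,95)
E
```

```text
(array([475.2, 234.9,   4.7]), 528, (array([478.4, 244. ]), array([160.2, 111.6]), 5.1), array([475.8, 207.1]))
 cell side -1 49 local x [-67.9 -59.7 -49.7] y [-26.4  17.3] ztop 35.0
 cell side 1 49 local x [42.6 49.3 61. ] y [-28.8  15.1] ztop 35.9
t 35.0 tilt [ 0.001  0.003 -1.   ] turn 0.004 shift [-0.04 -0.15  0.63] n 1
```

Emit:
arm_command:
  increments: [0,0,0,0,0,0,3,0,0,0,0,0,0,3,0,-0.05,0.3,0,0,0,3,0,0,0.25,0,0,0,3,0,0,0,0,0,0,3,0,0,0,0,0,0,3,0,0,0,0,0,0,2,0,0,0,0,0,0,1.2,0,0,0,0,0,0,1.2,0,0,0,0,0,0,1.2,0,0,0,0,0,0,1.2]
  force: 80

```text
time_s: 35.92
tcp_pos: [0.4763, 0.2353, 0.0988]
eef_rot: [0.674, 0.739, 0.0, 0.0]
force: [2.3, 0.1, -1.0]
width: 0.015
grasp_force: 78.7
```

```bash
python3 - <<'E'
from h import *
o=readout.get_obs(); print(o["tcp_pos"],o["force"],o["width"])
go(.56,.138,.26,90.5)
E
```

```text
[0.47628984 0.2353476  0.09875872] [ 2.2961084   0.11839732 -1.00213993] 0.015004718060002174
t 35.9 tilt [ 0.     0.001 -1.   ] turn 0.082 shift [ -9.81   8.29 -16.12] n 7
```

Emit:
arm_command:
  increments: [0,0,-0.4,0,0,0,1.2,0,0,-0.8,0,0,0,1.2,0,0,-1.2,0,0,0,1.2,0,0,-1.6,0,0,0,1.2,0,0,-2,0,0,0,1.2,0,0,-2,0,0,0,1.2,0,0,-2,0,0,0,1.2,0,0,-2,0,0,0,1.2,0,0,-1.8,0,0,0,1.2,0,0,-1.4,0,0,0,1.2,0,0,-0.8,0,0,0,1.2,0,0,-0.2,0,0,0,1.2,0,0,0,0,0,0,1.2,0,0,0,0,0,0,1.2]

```text
time_s: 37.08
tcp_pos: [0.4754, 0.235, 0.2597]
eef_rot: [0.674, 0.739, -0.001, -0.0]
force: [0.5, 0.3, -5.5]
width: 0.015
grasp_force: 78.3
```

```bash
cat >> h.py <<'E'
def hung(P,M,c,x,y,zb):
    """bar centre line + cells of a lifted carrier: approx centre x,y, bar-bottom height zb"""
    B=P[M[c]&box(P,(x-.06,x+.06),(y-.08,y+.08),(zb-.02,zb+.05))]
    print(c,"bar n",len(B),np.round(np.percentile(B,[2,50,98],axis=0),3).tolist() if len(B)>3 else "")
    m=M["blue"]&box(P,(x-.1,x+.1),(y-.08,y+.08),(zb-.1,zb-.03)); Q=P[m]
    for s in(-1,1):
        q=Q[(Q[:,0]-x)*s>0]
        if len(q)>4: print("  cell",s,len(q),"x",np.round(np.percentile(q[:,0],[3,97]),3),"y",np.round(np.percentile(q[:,1],[3,97]),3),"ztop",round(np.percentile(q[:,2],95),4), "exp",round(zb-.062,4))
E
python3 - <<'E'
from h import *
o=readout.get_obs(); print(o["force"],o["torque"]); n="side"; p,d=snap(n,n+"20"); P=cloud(n,d); M=masks(p)
t=o["tcp_pos"]; hung(P,M,"yel",t[0],t[1],t[2]-.004); go(.56,.138,.26,90.5)
print("red",carrier(P,M,"red",.497,-.153,.09)); cellin(P,M,(.497,-.153,5.5))
E
```

```text
[ 0.50666442  0.34193699 -5.5053367 ] [-0.01297827  0.00573858 -0.00969971]
yel bar n 71 [[0.467, 0.188, 0.262], [0.472, 0.204, 0.28], [0.482, 0.247, 0.285]]
  cell -1 49 x [0.406 0.425] y [0.203 0.244] ztop 0.1952 exp 0.1937
  cell 1 49 x [0.516 0.535] y [0.212 0.256] ztop 0.1959 exp 0.1937
t 37.1 tilt [-0.001 -0.002 -1.   ] turn 0.082 shift [-9.78  8.37 -0.05] n 5
red (array([ 497.7, -150.9,    5.5]), 882, (array([ 499.2, -148. ]), array([158.3, 105.5]), 5.98), array([ 491.6, -156.2]))
 cell side -1 77 local x [-67.5 -60.9 -47.2] y [-24.4  18.2] ztop 33.8
 cell side 1 72 local x [44.  49.6 63.6] y [-25.9  18.4] ztop 34.3
```

Emit:
arm_command:
  increments: [0,0,0,0,0,0.04,1.2,0,0,0,0,0,0.042,1.2,-0.6,0.5,0,0,0,0,1.2,-1.2,1,0,0,0,0,1.2,-1.5,1.3,0,0,0,0,1.2,-1.6,1.4,0,0,0,0,1.2,-1.6,1.4,0,0,0,0,1.2,-1.4,1.2,0,0,0,0,1.2,-1.1,0.9,0,0,0,0,1.2,-0.6,0.5,0,0,0,0,1.2,-0.2,0.17,0,0,0,0,1.2,0,0,0,0,0,0,1.2,0,0,0,0,0,0,1.2]

```text
time_s: 38.22
tcp_pos: [0.5601, 0.1385, 0.2604]
eef_rot: [0.704, 0.71, -0.0, -0.0]
force: [-0.2, -0.5, -5.0]
width: 0.015
grasp_force: 78.3
```

```bash
python3 - <<'E'
from h import *
t=readout.get_obs()["tcp_pos"]
for n in("side","top"):
    p,d=snap(n,n+"21"); P=cloud(n,d); M=masks(p); print(n); hung(P,M,"yel",t[0],t[1],t[2]-.004)
    Q=P[box(P,(.645,.715),(-.14,.19),(.195,.225))]; h=np.sort(Q[:,1]); g=np.split(h,np.where(np.diff(h)>.008)[0]+1); print([(len(k),round(k.mean(),4)) for k in g if len(k)>4])
go(.695,.138,.246,90.6)
cv2.imwrite("pics/c12.png",cv2.resize(cv2.imread("pics/side21.png")[60:220,280:450],None,fx=4,fy=3.6,interpolation=cv2.INTER_CUBIC))
E
```

```text
side
yel bar n 75 [[0.548, 0.093, 0.264], [0.554, 0.108, 0.28], [0.565, 0.137, 0.297]]
  cell -1 60 x [0.492 0.511] y [0.111 0.156] ztop 0.1964 exp 0.1944
  cell 1 60 x [0.604 0.622] y [0.113 0.155] ztop 0.1974 exp 0.1944
[(66, np.float64(-0.1148)), (62, np.float64(-0.0669)), (56, np.float64(-0.0001)), (52, np.float64(0.0485)), (52, np.float64(0.1143)), (48, np.float64(0.1625))]
top
yel bar n 0 
[(37, np.float64(-0.1164)), (35, np.float64(-0.0678)), (37, np.float64(-0.0016)), (38, np.float64(0.0471)), (27, np.float64(0.1134)), (41, np.float64(0.1621))]
t 38.3 tilt [ 0. -0. -1.] turn -0.001 shift [-0.21 13.49  1.46] n 5
```

View pics/c12.png

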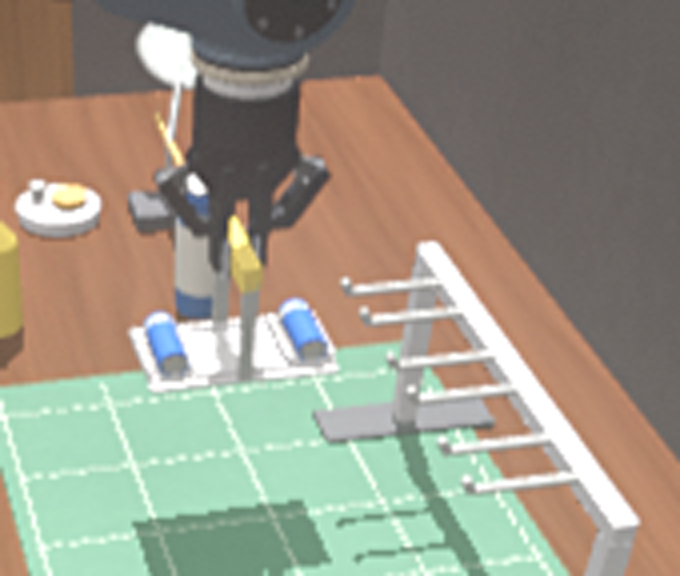

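c12 shows the yellow carrier held level with both cells seated, in front of the hook 3 prongs (tips at (347,285) and (365,315)). Inserting.

Emit:
arm_command:
  increments: [0,0.3,0.6,0,0,0,1.2,0,0.7,0.6,0,0,0,1.2,0,1.2,0.1,0,0,0,1.2,0,1.6,0,0,0,0,1.2,0,1.8,0,0,0,0,1.2,0,1.8,0,0,0,0,1.2,0,1.8,0,0,0,0,1.2,0,1.6,0,0,0,0,1.2,0,1.3,0,0,0,0,1.2,0,0.8,0,0,0,0,1.2,0,0.4,0,0,0,0,1.2,0,0.15,0,0,0,0,1.2,0,0,0,0,0,0,1.2,0,0,0,0,0,0,1.2]

```text
time_s: 39.48
tcp_pos: [0.6946, 0.1393, 0.2473]
eef_rot: [0.704, 0.71, -0.0, -0.0]
force: [-0.4, 0.3, -6.0]
width: 0.015
grasp_force: 78.4
```

```bash
python3 - <<'E'
from h import *
o=readout.get_obs(); t=o["tcp_pos"]; print(o["force"])
p,d=snap("side","side22"); P=cloud("side",d); M=masks(p); hung(P,M,"yel",t[0],t[1],t[2]-.004); go(.695,.138,.209,90.6)
E
```

```text
[-0.3894371   0.30319404 -6.0114619 ]
yel bar n 79 [[0.683, 0.095, 0.251], [0.689, 0.111, 0.266], [0.7, 0.143, 0.279]]
  cell -1 60 x [0.627 0.644] y [0.112 0.158] ztop 0.1836 exp 0.1813
  cell 1 18 x [0.738 0.742] y [0.115 0.147] ztop 0.1794 exp 0.1813
t 39.5 tilt [-0. -0. -1.] turn -0.001 shift [-0.13  0.03  3.85] n 2
```

Emit:
arm_command:
  increments: [-0.1,0,0.5,0,0,0,1.2,0,0,0.8,0,0,0,1.2,0,0,0.8,0,0,0,1.2,0,0,0.6,0,0,0,1.2,0,0,0.4,0,0,0,1.2,0,0,0.3,0,0,0,1.2,0,0,0.1,0,0,0,1.2,0,0,0,0,0,0,1.2,0,0,0,0,0,0,1.2]

```text
time_s: 40.28
tcp_pos: [0.6952, 0.1383, 0.2129]
eef_rot: [0.704, 0.71, 0.0, 0.0]
force: [-0.3, 0.5, -5.9]
width: 0.0148
grasp_force: 78.4
```

Emit:
arm_command:
  increments: [0,0,0.2,0,0,0,1.2,0,0,0.1,0,0,0,1.2,0,0,0.05,0,0,0,1.2,0,0,0,0,0,0,1.2,0,0,0,0,0,0,1.2]

```text
time_s: 40.7
tcp_pos: [0.695, 0.1382, 0.2091]
eef_rot: [0.704, 0.71, -0.0, -0.0]
force: [0.2, -0.0, -5.1]
width: 0.015
grasp_force: 78.4
```

Emit:
arm_command:
  increments: [0,0,0.1,0,0,0,1.2,0,0,0.05,0,0,0,1.2,0,0,0,0,0,0,1.2,0,0,0,0,0,0,1.2]

```text
time_s: 41.03
tcp_pos: [0.6952, 0.1383, 0.2085]
eef_rot: [0.704, 0.71, 0.0, 0.0]
force: [-3.4, -0.4, 4.2]
width: 0.0152
grasp_force: 79.8
```

Contact shows the bar seated. I'll open gently and rise.

Emit:
arm_command:
  increments: [0,0,0,0,0,0,1.6,0,0,0,0,0,0,2,0,0,0,0,0,0,2.6,0,0,0,0,0,0,3.2,0,0,0,0,0,0,3.4,0,0,0,0,0,0,3.4,0,0,-0.5,0,0,0,3.4,0,0,-1,0,0,0,3.4,0,0,-1.5,0,0,0,3.4,0,0,-2,0,0,0,3.4,0,0,-2,0,0,0,3.4,0,0,-1,0,0,0,3.4,0,0,0,0,0,0,3.4]

```text
time_s: 42.12
tcp_pos: [0.6959, 0.1383, 0.2911]
eef_rot: [0.704, 0.71, 0.002, 0.002]
force: [-0.1, 0.3, 0.3]
width: 0.0337
grasp_force: 0.0
```

```bash
python3 - <<'E'
from h import *
for n in("side","top"):
    p,d=snap(n,n+"23"); P=cloud(n,d); M=masks(p); print(n); hung(P,M,"yel",.695,.138,.205)
    print("red",carrier(P,M,"red",.497,-.153,.09)); cellin(P,M,(.497,-.153,5.5))
go(.497,-.1525,.27,95.3); print(readout.get_obs()["joint_pos"])
E
```

```text
side
yel bar n 71 [[0.684, 0.092, 0.208], [0.686, 0.123, 0.22], [0.699, 0.182, 0.229]]
  cell -1 60 x [0.626 0.644] y [0.11  0.154] ztop 0.1449 exp 0.143
  cell 1 34 x [0.739 0.758] y [0.114 0.156] ztop 0.1446 exp 0.143
red (array([ 497.7, -150.6,    3.9]), 847, (array([ 500.4, -147.3]), array([157.6, 100.7]), 4.79), array([ 494. , -149.5]))
 cell side -1 104 local x [-68.1 -58.9 -48.2] y [-24.5  20.8] ztop 34.6
 cell side 1 99 local x [43.6 51.6 63.1] y [-25.7  18.4] ztop 34.3
top
yel bar n 19 [[0.684, 0.121, 0.212], [0.688, 0.17, 0.228], [0.696, 0.178, 0.235]]
red (array([ 499. , -154.6,    3.1]), 513, (array([ 499.4, -155. ]), array([152.3,  92.4]), 3.44), array([ 496.9, -158.9]))
 cell side -1 50 local x [-67.  -58.6 -50. ] y [-24.4  14.5] ztop 40.1
 cell side 1 45 local x [45.7 53.1 61.4] y [-22.6  12.9] ztop 39.3
t 42.2 tilt [ 0. -0. -1.] turn -0.083 shift [-27.12 -22.39   1.73] n 12
[1.30632187e-01 6.18453745e-01 1.12329991e+00 2.81487876e-05
 1.39998756e+00 1.21589250e-01]
```

Yellow hangs level, its cells at equal heights. Now red.

Emit:
arm_command:
  increments: [0,0,0,0,0,-0.08,5,-1.1,-0.9,0,0,0,0,5,-2.26,-1.87,0,0,0,0,6,-2.26,-1.87,0,0,0,0,6,-2.26,-1.87,0,0,0,0,6,-2.26,-1.87,0,0,0,0,6,-2.26,-1.87,0,0,0,0,6,-2.26,-1.87,0,0,0,0,6,-2.26,-1.87,0,0,0,0,6,-2.26,-1.87,0,0,0,0,6,-2.26,-1.87,0,0,0,0,6,-2.26,-1.87,0,0,0,0,6,-2.26,-1.87,0,0,0,0,6,-1.1,-0.9,1.5,0,0,0,6,0,0,3,0,0,0,6,0,0,3,0,0,0,6,0,0,2,0,0,0,6,0,0,0,0,0,0,6,0,0,0,0,0,0,6]

```text
time_s: 43.8
tcp_pos: [0.4956, -0.1509, 0.1916]
eef_rot: [0.675, 0.738, -0.001, -0.001]
force: [0.2, -0.9, 1.2]
width: 0.0598
grasp_force: 0.0
```

```bash
python3 - <<'E'
from h import *
p,d=snap("side","side24"); P=cloud("side",d); M=masks(p); print("red",carrier(P,M,"red",.497,-.153,.09)); cellin(P,M,(.497,-.153,5.5))
Q=P[M["red"]&box(P,(.44,.56),(-.24,-.06),(.08,.14))]; print(len(Q),np.round(np.percentile(Q,[3,50,97],axis=0),3).tolist()); hung(P,M,"yel",.695,.138,.205)
go(.497,-.1525,.099,95)
E
```

```text
red (array([ 497.8, -150.3,    4.7]), 885, (array([ 498.3, -147.2]), array([159.3, 105.5]), 7.14), array([ 491.9, -157.2]))
 cell side -1 79 local x [-67.9 -60.8 -47.2] y [-26.2  19.1] ztop 34.6
 cell side 1 72 local x [44.3 49.7 63.8] y [-27.1  17.2] ztop 34.5
30 [[0.488, -0.194, 0.113], [0.491, -0.16, 0.117], [0.504, -0.119, 0.12]]
yel bar n 71 [[0.684, 0.093, 0.209], [0.686, 0.123, 0.22], [0.696, 0.181, 0.228]]
  cell -1 26 x [0.627 0.646] y [0.11  0.149] ztop 0.1446 exp 0.143
  cell 1 34 x [0.739 0.759] y [0.112 0.158] ztop 0.1445 exp 0.143
t 43.9 tilt [ 0. -0. -1.] turn 0.002 shift [-0.14  0.05  9.39] n 3
```

Emit:
arm_command:
  increments: [-0.14,0.05,2,0,0,0,6,0,0,2.5,0,0,0,6,0,0,2.4,0,0,0,6,0,0,1.5,0,0,0,6,0,0,0.8,0,0,0,6,0,0,0,0,0,0,6,0,0,0,0,0,0,6,0,0,0,0,0,0,3.5,0,0,0,0,0,0,2.5,0,0,0,0,0,0,2,0,0,0,0,0,0,2,0,0,0,0,0,0,2]

```text
time_s: 44.85
tcp_pos: [0.4976, -0.1527, 0.1012]
eef_rot: [0.675, 0.738, 0.0, 0.001]
force: [3.4, 0.7, 2.6]
width: 0.0198
grasp_force: 1.4
```

```bash
python3 -c "from h import *
print(readout.get_obs()['tcp_pos'],readout.get_obs()['force']);go(.497,-.1525,.099,95)"
```

```text
[ 0.49760374 -0.15272585  0.10124896] [3.37454311 0.73247807 2.63709319]
t 44.9 tilt [-0.001  0.002 -1.   ] turn 0.002 shift [ 0.03 -0.06  0.22] n 1
```

Emit:
arm_command:
  increments: [0,0.1,0.2,0,0,0,2.4,0,0,0,0,0,0,1.8,0,0,0,0,0,0,1.2,0,0,0,0,0,0,1.2,0,0,0,0,0,0,1.2,0,0,0,0,0,0,1.2,0,0,0,0,0,0,1.2]
  force: 80

```text
time_s: 45.43
tcp_pos: [0.4978, -0.1525, 0.0985]
eef_rot: [0.675, 0.738, -0.0, -0.0]
force: [2.1, -0.4, -1.1]
width: 0.0152
grasp_force: 78.1
```

Emit:
arm_command:
  increments: [0,0,-0.4,0,0,0,1.2,0,0,-0.8,0,0,0,1.2,0,0,-1.2,0,0,0,1.2,0,0,-1.6,0,0,0,1.2,0,0,-2,0,0,0,1.2,0,0,-2,0,0,0,1.2,0,0,-2,0,0,0,1.2,0,0,-2,0,0,0,1.2,0,0,-1.8,0,0,0,1.2,0,0,-1.4,0,0,0,1.2,0,0,-0.8,0,0,0,1.2,0,0,-0.2,0,0,0,1.2,0,0,0,0,0,0,1.2,0,0,0,0,0,0,1.2]

```text
time_s: 46.6
tcp_pos: [0.4974, -0.1523, 0.2597]
eef_rot: [0.675, 0.738, -0.0, -0.001]
force: [-0.3, -0.3, -5.8]
width: 0.0152
grasp_force: 78.2
```

```bash
python3 - <<'E'
from h import *
o=readout.get_obs(); print(o["force"],o["torque"]); n="side"; p,d=snap(n,n+"25"); P=cloud(n,d); M=masks(p)
t=o["tcp_pos"]; hung(P,M,"red",t[0],t[1],t[2]-.004); go(.56,-.0915,.26,90.6)
E
```

```text
[-0.33760701 -0.34373391 -5.82859491] [-0.01360355  0.00172571  0.05242008]
red bar n 66 [[0.49, -0.193, 0.279], [0.496, -0.172, 0.281], [0.503, -0.142, 0.285]]
  cell -1 103 x [0.427 0.448] y [-0.186 -0.14 ] ztop 0.1957 exp 0.1937
  cell 1 90 x [0.538 0.558] y [-0.174 -0.129] ztop 0.1948 exp 0.1937
t 46.6 tilt [ 0.001 -0.002 -1.   ] turn 0.079 shift [ 6.01  6.32 -0.04] n 3
```

Emit:
arm_command:
  increments: [0,0,0,0,0,0.04,1.2,0,0,0,0,0,0.039,1.2,0.4,0.4,0,0,0,0,1.2,0.9,0.9,0,0,0,0,1.2,1.2,1.3,0,0,0,0,1.2,1.3,1.4,0,0,0,0,1.2,1.1,1.2,0,0,0,0,1.2,0.7,0.7,0,0,0,0,1.2,0.3,0.3,0,0,0,0,1.2,0.1,0.1,0,0,0,0,1.2,0,0,0,0,0,0,1.2,0,0,0,0,0,0,1.2]

```text
time_s: 47.65
tcp_pos: [0.5599, -0.0921, 0.2605]
eef_rot: [0.704, 0.711, -0.0, -0.0]
force: [0.4, -0.2, -5.2]
width: 0.0146
grasp_force: 78.3
```

```bash
python3 - <<'E'
from h import *
t=readout.get_obs()["tcp_pos"]; p,d=snap("side","side26"); P=cloud("side",d); M=masks(p); hung(P,M,"red",t[0],t[1],t[2]-.004); go(.697,-.0915,.247,90.6)
cv2.imwrite("pics/c13.png",cv2.resize(cv2.imread("pics/side26.png")[90:270,300:480],None,fx=3.3,fy=3.3,interpolation=cv2.INTER_CUBIC))
E
```

```text
red bar n 56 [[0.551, -0.132, 0.28], [0.558, -0.112, 0.282], [0.565, -0.076, 0.284]]
  cell -1 87 x [0.492 0.512] y [-0.12  -0.077] ztop 0.1965 exp 0.1945
  cell 1 83 x [0.604 0.623] y [-0.118 -0.073] ztop 0.1955 exp 0.1945
t 47.7 tilt [-0. -0. -1.] turn -0.001 shift [-0.07 13.71  1.36] n 5
```

View pics/c13.png

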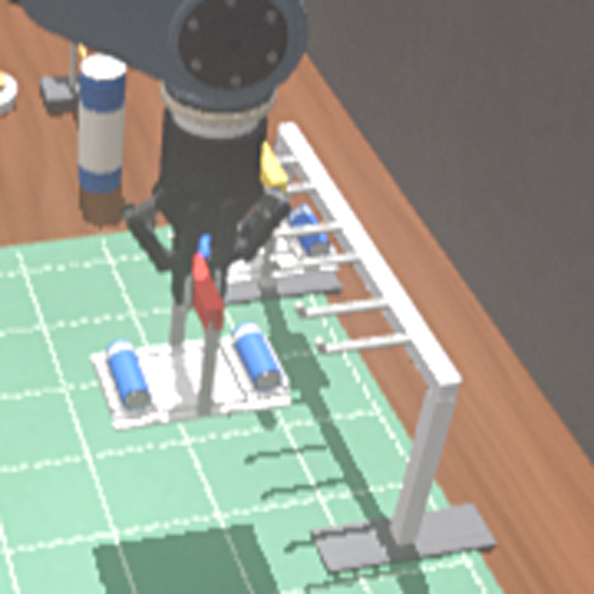

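c13 shows the red carrier level and aligned in front of the hook 1 prongs (tips at (300,308) and (322,345)), with yellow hanging behind it. Inserting.

Emit:
arm_command:
  increments: [0,0.3,0.6,0,0,0,1.2,0,0.7,0.6,0,0,0,1.2,0,1.2,0.1,0,0,0,1.2,0,1.6,0,0,0,0,1.2,0,1.8,0,0,0,0,1.2,0,1.8,0,0,0,0,1.2,0,1.8,0,0,0,0,1.2,0,1.7,0,0,0,0,1.2,0,1.4,0,0,0,0,1.2,0,0.8,0,0,0,0,1.2,0,0.4,0,0,0,0,1.2,0,0.2,0,0,0,0,1.2,0,0,0,0,0,0,1.2,0,0,0,0,0,0,1.2]

```text
time_s: 48.87
tcp_pos: [0.6969, -0.0905, 0.2473]
eef_rot: [0.704, 0.711, -0.0, -0.0]
force: [-0.7, 0.1, -4.3]
width: 0.0152
grasp_force: 78.5
```

```bash
python3 - <<'E'
from h import *
o=readout.get_obs(); t=o["tcp_pos"]; print(o["force"])
p,d=snap("side","side27"); P=cloud("side",d); M=masks(p); hung(P,M,"red",t[0],t[1],t[2]-.004); go(.697,-.0915,.209,90.6)
E
```

```text
[-0.73728985  0.0580931  -4.29437466]
red bar n 107 [[0.686, -0.135, 0.25], [0.691, -0.116, 0.267], [0.702, -0.085, 0.282]]
  cell -1 88 x [0.629 0.649] y [-0.121 -0.074] ztop 0.1834 exp 0.1813
  cell 1 26 x [0.74  0.744] y [-0.116 -0.071] ztop 0.1803 exp 0.1813
t 48.9 tilt [ 0. -0. -1.] turn -0.001 shift [-0.1   0.01  3.85] n 2
```

Emit:
arm_command:
  increments: [-0.1,0,0.5,0,0,0,1.2,0,0,0.8,0,0,0,1.2,0,0,0.8,0,0,0,1.2,0,0,0.6,0,0,0,1.2,0,0,0.4,0,0,0,1.2,0,0,0.3,0,0,0,1.2,0,0,0.25,0,0,0,1.2,0,0,0.15,0,0,0,1.2,0,0,0.05,0,0,0,1.2,0,0,0,0,0,0,1.2,0,0,0,0,0,0,1.2]

```text
time_s: 49.83
tcp_pos: [0.6974, -0.0915, 0.2094]
eef_rot: [0.704, 0.711, 0.0, 0.0]
force: [-0.3, 0.4, -4.4]
width: 0.0154
grasp_force: 78.5
```

Emit:
arm_command:
  increments: [0,0,0.1,0,0,0,1.2,0,0,0.05,0,0,0,1.2,0,0,0,0,0,0,1.2,0,0,0,0,0,0,1.2]

```text
time_s: 50.17
tcp_pos: [0.6975, -0.0915, 0.2084]
eef_rot: [0.704, 0.711, 0.0, 0.0]
force: [-2.5, 1.2, 3.4]
width: 0.015
grasp_force: 79.6
```

Seated. Release, rise and back off.

Emit:
arm_command:
  increments: [0,0,0,0,0,0,1.6,0,0,0,0,0,0,2,0,0,0,0,0,0,2.6,0,0,0,0,0,0,3.2,0,0,0,0,0,0,3.4,0,0,0,0,0,0,3.4,0,0,-0.5,0,0,0,3.4,0,0,-1,0,0,0,3.4,0,0,-1.5,0,0,0,3.4,0,0,-2,0,0,0,3.4,0,0,-2,0,0,0,3.4,0,0,-2,0,0,0,3.4,0,-2,-1,0,0,0,3.4,0,-3,0,0,0,0,3.4,0,-3,0,0,0,0,3.4,0,-3,0,0,0,0,3.4,0,-3,0,0,0,0,3.4,0,-2,0,0,0,0,3.4,0,0,0,0,0,0,3.4,0,0,0,0,0,0,3.4]

```text
time_s: 51.83
tcp_pos: [0.5372, -0.0932, 0.3091]
eef_rot: [0.704, 0.71, 0.001, 0.001]
force: [-0.0, -0.7, -0.3]
width: 0.0341
grasp_force: 0.0
```

```bash
python3 - <<'E'
from h import *
p,d=snap("side","side28"); P=cloud("side",d); M=masks(p); hung(P,M,"red",.697,-.0915,.205); hung(P,M,"yel",.695,.138,.205)
cv2.imwrite("pics/c14.png",cv2.resize(cv2.imread("pics/side28.png")[90:390,250:480],None,fx=2.6,fy=2,interpolation=cv2.INTER_CUBIC))
E
```

```text
red bar n 39 [[0.686, -0.136, 0.21], [0.689, -0.093, 0.228], [0.708, -0.053, 0.232]]
  cell -1 79 x [0.629 0.648] y [-0.119 -0.075] ztop 0.1444 exp 0.143
  cell 1 94 x [0.741 0.76 ] y [-0.116 -0.074] ztop 0.1449 exp 0.143
yel bar n 32 [[0.684, 0.093, 0.21], [0.687, 0.098, 0.22], [0.698, 0.119, 0.23]]
  cell -1 7 x [0.626 0.645] y [0.114 0.154] ztop 0.1423 exp 0.143
  cell 1 31 x [0.74  0.758] y [0.112 0.156] ztop 0.1453 exp 0.143
```

View pics/c14.png

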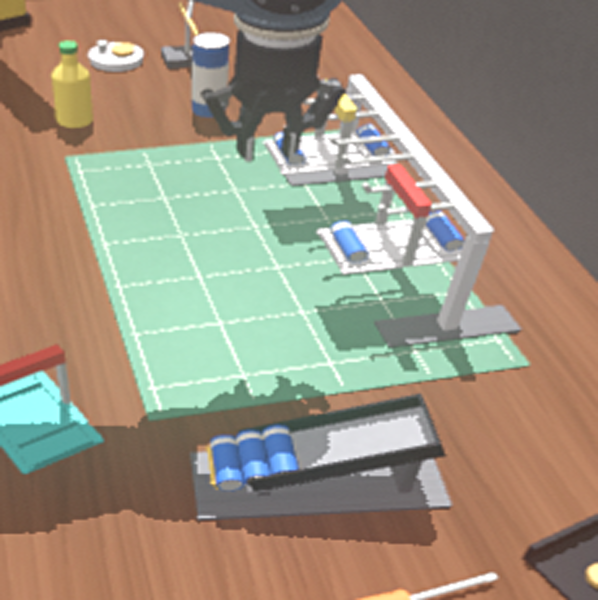

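c14 shows both carriers hanging level on hooks 1 and 3 with their cells in place, and three spares in the chute. The bottle, can and screwdriver look undisturbed and the gripper is clear.

```bash
python3 -c "from h import *
print(bot.job_done())"
```

```text
the job is handed in; nothing more can be done
None
```

The job is handed in: the red and yellow carriers (black was absent) each hold two cells and hang level on hooks 1 and 3, three spare cells are still in the chute, and the bottle, can and screwdriver look untouched in the last picture.

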